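# Pack the jar carrier and measure the plank left beside it

### The arm

A 6-joint arm with a two-finger parallel gripper is mounted at the origin on the work surface. World frame = base frame: x ahead of the robot, y to its left, z up, the work surface at z = 0. Lengths are in mm, angles in rad, forces in N, time in s.
With the tool pointing down it reaches from about 400 to 925 mm from the base axis. Payload 12.5 kg.
Tool frame: the origin (TCP) lies on the centre line of the jaws, within the pads' length; the fingertips stand 14 mm ahead of it and the grasp point (between the pads) lies 5 mm behind it (robot.tcp_to_tips is the distance from the TCP to the fingertips, in mm); z points along the fingers, x is the direction in which the jaws open and shut, and the axes are right-handed (so a half turn about z gives the same grasp; the last joint's range is limited). The gripper opens to 95 mm and grips with 3 to 60 N. Pads are 20 mm wide; open, the fingers measure 119 mm over their backs; the gripper's body (75 mm by 180 mm) begins 59 mm behind the grasp point.
Start: joints at [1.04, 0.491, 1.559, -0, 1.092, -0.106], TCP at [257.572, 569.475, 228.661] pointing down, gripper open.
Joint ranges: [-3.1, 3.1], [-0.84, 2.19], [0.05, 2.79], [-1.13, 4.28], [0.06, 2.93], [-2.69, 2.69]. Speed limits (rad/s): [2.22, 2.22, 2.79, 3.14, 3.14, 3.14].

### API

Orientations are given as a 3x3 rotation matrix whose columns are the frame's x, y, z axes.
In Python, from plant import get_obs, eyes, order, robot gives the robot as it stands. The module is installed in compiled form; this text tells all that it offers.
- The arm moves only by the tool move_arm, never from a script. Its argument "plan" is a list that holds one entry, the list of rows, each a list of 6 numbers: the shift along the tool's x, y, z each as a share of 0.15 m, from -1 to 1, then the turn, a rotation vector about the tool's x, y, z each as a share of 180 degrees, from -1 to 1. In form: [[[tx, ty, tz, wx, wy, wz], ...]]. A call has 1 to 5 rows; each row is the pose to reach, as a shift and turn from the pose commanded when the call began, along the tool's axes at that moment, turning the shorter way round; what a row does not reach only later rows make up. A row lasts 1/10 s, in which the tool goes at most 50 mm and 8.59 degrees, less where a joint would pass 70% of its speed; a pose out of reach is approached as far as the arm can. A call with a number of a shift or a turn outside -1 to 1 is refused whole. A call with a gripper value outside its range is refused whole. "fingers" is the gripper command: -1 is shut, 1 is fully open, values between are in proportion, set as the call begins (left out, the last holds). The fingers move at their own pace and stop on an object; the grip force is fixed at half the most. Time passes only in rows, so rows that repeat a pose let the fingers close. It gives the time, the measured TCP pose, the force and the opening at its end, in the units of the state.
- get_obs(): the state, without advancing time (a new reading comes with each control period).
- eyes.get_image(name): name is "scene" or "side" or "wrist"; returns a dict with "img" (420x560x3 uint8, blue, green, red), "z_map" (420x560 float32, mm along the optical axis (not along the pixel's ray), 0 where there is no reading), "K" (3x3 intrinsics, pixels), "position" and "orientation" of the camera in the world. Camera axes: x right, y down, z forward; pixel columns grow to the right and rows downward; lengths in mm; the calibration is good to about 2 mm. A picture is of the moment at which its call begins.
- order.job_done(): hands the job in, once; it reports no verdict.
The state is a dict: "time": time; "q": joint angles; "dq": joint speeds; "tau": joint torques, N m; "tool_pos": TCP position; "ee_rot": TCP orientation; "force": force on the tool from outside, world axes, zero at the start; "moment": the same for the moment, N m; "finger_gap": opening from 0.0 (shut) to 1.0 (fully open).
Only numpy, scipy, OpenCV 4.12 (cv2) and the standard library are available. Lean on these libraries where they do the work, as an engineer would, in place of code of your own. Each camera call takes 0.05 s, during which the arm holds its last target. There are 200 camera calls.

### The job

Stand all the loose jars upright in the wooden carrier on the display plank and swing its keeper bar shut across their front until it snaps into its catch. For the price sign, measure how much plank is left free beside the carrier: hook the tape's end over the free end of the plank, draw the case back along the plank until the back of the case stands against the carrier, and push the thumb lock down with the tape standing there still hooked. Then stand the tape back on the order book, locked and with its blade still out, and leave everything else on the table where it is.

Things in the scene. Friction and masses are not known exactly. Their poses are not given: they have to be found in the camera images.
- plank: fixed flat wooden display plank, 130 mm wide (its x), 520 mm long (its y), 20 mm thick; origin: centre of its underside, on the table; z up. The carrier stands on it towards its +y end; the -y end is free
- plank_end (a point): the middle of the top edge of the plank's free (-y) end: 20 mm above the table, 260 mm from the plank's origin; the end face is upright there
- carrier: wooden jar carrier fixed on the plank, axes parallel to the plank's; origin: centre of its underside, on the plank's top (20 mm above the table). Outside 284 mm long (y). One open row without dividers, 260 mm long (y), 66 mm wide (x -33 to +33 mm), for up to four jars side by side. Back board on the -x side (towards the robot), 9 mm thick, top 34 mm above the origin; the +x side is the open front
- carrier_in (a point): the centre of the carrier's inner floor, 8 mm above the carrier's origin (28 mm above the table). A front lip, 8 mm thick, runs along the row's +x side, its top 24 mm above this floor
- carrier_end (a point): the foot of the middle of the carrier's outer end face on the free-plank side (y = -142 mm in the carrier's frame), on the plank's top. Both end boards are upright, 12 mm thick, 62 mm high and span x -42 to +58 mm. From this face to plank_end the plank is free (170 to 230 mm)
- keeper (a joint): angle of the keeper bar, rad: 0 = shut across the carrier's open front, growing as it swings away from it towards +x (counter-clockwise from above), at most 1.9. It stays where it is left. In the last 0.05 rad its tip must be pushed past a sprung brass ball in the other end board (about 2.5 N at the tip, 5 N half way along); past it, it snaps to 0 and is held
- keeper_pin (a point): the bar's upright hinge pin on the carrier's +y end board, at the bar's mid-height (52 mm above the carrier's origin, 72 mm above the table)
- keeper_mid (a point): a point on the bar's centre line 130 mm from the pin. The bar is steel, 10 mm thick, 14 mm high (65 to 79 mm above the table), 265 mm long; its sides are smooth; it is swung by pushing its outer (+x) side
- keeper_tip (a point): the centre of the ball tip (14 mm across) of the bar, 258 mm from the pin
- jar1: squat jar of preserve, 58 mm across, 60 mm high, straight sides, metal lid on top, 0.2 to 0.35 kg; origin: centre of its underside, z up. The jars (two to four are there, the others absent) are all alike and stand loose on the table in front of the plank
- jar2: as jar1
- jar3: as jar1
- jar4: as jar1
- book: closed order book fixed on the table, 110 mm (x) by 130 mm (y), 30 mm thick; origin: centre of its underside; its top is 30 mm above the table. The tape stands on it at the start, nose to the book's -y edge
- tape: tape measure: rubber-soled D-shaped case 76 mm long (x -38 to +38 mm), 38 mm thick (y), 64 mm high, 0.5 kg, standing upright; origin: centre of its underside; x points out of the nose along the blade, z up. It is gripped by its flat sides (y = +-19 mm). The blade, 25 mm wide, leaves the nose level, 9 to 11 mm above the underside. Let go standing on plank or book, the sole holds it against the blade's pull
- tape_back (a point): the foot of the middle of the case's flat back (x = -38 mm). The case's top is round: centre 6 mm behind the origin and 32 mm up, radius 32 mm
- tape_hook (a point): the inner (case-side) face of the end hook, level with the case's underside. The hook is an upright plate 26 mm wide, 2.5 mm thick, from 11 mm above to 8 mm below that level, so on the book it hangs over the book's edge. Wound in, this face is 42 mm ahead of the tape's origin (4 mm ahead of the nose)
- tape_blade (a joint): length of blade drawn out of the case, m: 0 = wound in, at most 0.21. The spring winds it in with about 1.8 N at 0 and 2.6 N at 0.2, with 0.6 N friction and some damping. The hook's steel is smooth. With the thumb lock down the blade is held fast, against 10 N and more; once locked, hook and case may sit tight on the plank: ease the case a few mm towards the hook before lifting
- tape_lock (a joint): travel of the thumb lock, m: 0 = up (free), 0.007 = fully down, flush with the case's top. It stays where it is left. A sprung pin under it drops into a toothed wheel geared to the blade (the blade may shift up to 2 mm as it engages); locked from 0.005. It takes 4 to 8 N to push down
- lock_top (a point): the centre of the top of the thumb lock, a ribbed black pad 20 mm (x) by 24 mm (y) on top of the nose, 28 mm ahead of the tape's origin; its top is 71 mm above the case's underside when up (7 mm above the case's top), level with the case's top when fully down
- labeller: bystander: black price labeller lying on the table beyond the plank
- carton: bystander: yellow carton of dip mix standing on the table
- mug: bystander: white mug
Mind the look-alikes: they are no part of the job. Of the things shaped like the book, the grey one is meant.

How it is judged (in metres and radians):
On the way, in this order (a step that is already met when the one before it is completed fails the run):
1. the tape's end is hooked over the plank's free end, the blade drawn out, and the case stands upright on the plank, its back against the carrier (within 8 mm), not yet locked (value of joint tape_blade above 0.06 m and y of tape_hook in the frame of plank_end between -0.006 and 0.003 m and z of tape_hook in the frame of plank_end below 0.004 m and y of tape_back in the frame of carrier_end between -0.008 and 0.004 m and z of tape_back in the frame of carrier_end between -0.004 and 0.004 m and angle between tape's own z axis and vertical below 0.08 rad and angle between the x axis of tape and the y axis of plank, either way round below 0.12 rad and value of joint tape_lock below 0.003 m), for 0.2 s.
2. the thumb lock is pushed down while the tape stands there, still hooked (value of joint tape_lock above 0.005 m and value of joint tape_blade above 0.06 m and y of tape_hook in the frame of plank_end between -0.006 and 0.003 m and z of tape_hook in the frame of plank_end below 0.004 m and y of tape_back in the frame of carrier_end between -0.01 and 0.004 m), for 0.2 s.
At the end, for the whole second after the job is handed in: Every jar present stands upright (within 0.15 rad) and at rest on the carrier's floor inside its row; the keeper bar is shut in its catch (within 0.015 rad); the tape stands upright (within 0.2 rad) and at rest on the order book, lock down (at least 5 mm) and blade still out (at least 75 mm) (value of joint keeper below 0.015 rad and value of joint tape_lock above 0.005 m and value of joint tape_blade above 0.075 m and x of tape in the frame of book between -0.055 and 0.055 m and y of tape in the frame of book between -0.065 and 0.065 m and z of tape in the frame of book between 0.024 and 0.042 m and angle between tape's own z axis and vertical below 0.2 rad and linear speed of each of tape, jar1, jar2, jar3, jar4 below 0.02 m/s and x of jar1 in the frame of carrier_in between -0.012 and 0.012 m and y of jar1 in the frame of carrier_in between -0.106 and 0.106 m and z of jar1 in the frame of carrier_in between -0.004 and 0.006 m and angle between each of jar1, jar2, jar3, jar4's own z axis and vertical below 0.15 rad and x of jar2 in the frame of carrier_in between -0.012 and 0.012 m and y of jar2 in the frame of carrier_in between -0.106 and 0.106 m and z of jar2 in the frame of carrier_in between -0.004 and 0.006 m and x of jar3 in the frame of carrier_in between -0.012 and 0.012 m and y of jar3 in the frame of carrier_in between -0.106 and 0.106 m and z of jar3 in the frame of carrier_in between -0.004 and 0.006 m and x of jar4 in the frame of carrier_in between -0.012 and 0.012 m and y of jar4 in the frame of carrier_in between -0.106 and 0.106 m and z of jar4 in the frame of carrier_in between -0.004 and 0.006 m); the robot touches nothing.
It fails at once if a bystander (labeller, carton or mug) is moved more than 40 mm (distance of any of labeller, carton, mug from where it was at the start of the episode above 0.04 m).
Of jar1, jar2, jar3, jar4 only 2 to 4 are there at a start; the rules pass over those that are not, and their reading is None.
At some moment in a run one of jar1, jar2, jar3, jar4 may be knocked a few centimetres aside while the robot is not near it.
Once in a run the grip may slacken for a moment while it holds something.
It also fails if it takes over 210 s, if anything falls off the work surface, if the arm or the gripper's body presses on something with over 40 N, if the wrist force passes 120 N, or if a joint passes its speed limit or range.

## Working session

There is one attempt and no reset: what is moved stays moved. The work goes in short steps, Python scripts to look and compute and a tool call to move; the robot and the scene stay as the last step left them, time stands still between calls to the robot, and variables do not carry over. Pictures are saved under pics/ and viewed, about 12 in all and at most 16, crops included, and the job is handed in when it is done.

Besides the shell and the picture viewer there is one more tool, called after ">>>" by a JSON object that holds its "fn" and its "kwargs". move_arm: Moves the arm, as the interface text tells. Its arguments: {"type":"object","properties":{"plan":{"type":"array"},"fingers":{"type":"number"}},"required":["plan"]}

```bash
mkdir -p pics; cat > h.py <<'E'
import numpy as np, cv2, sys
from plant import get_obs, eyes, order, robot
def grab(n,name,crop=None,scale=1):
    d=eyes.get_image(n); im=d["img"]
    if crop: x0,y0,x1,y1=crop; im=im[y0:y1,x0:x1]
    if scale!=1: im=cv2.resize(im,None,fx=scale,fy=scale,interpolation=cv2.INTER_CUBIC)
    cv2.imwrite(f"pics/{name}.png",im); np.savez(f"pics/{name}.npz",z=d["z_map"],K=d["K"],p=np.array(d["position"]),R=np.array(d["orientation"]),img=d["img"])
    return d
def cloud(name):
    d=np.load(f"pics/{name}.npz"); z=d["z"]; K=d["K"]; v,u=np.mgrid[:z.shape[0],:z.shape[1]]
    P=np.stack([(u-K[0,2])/K[0,0]*z,(v-K[1,2])/K[1,1]*z,z],-1)@d["R"].T+d["p"]
    P[z==0]=np.nan
    return P,d["img"]
def ray(name,u,v,h):
    d=np.load(f"pics/{name}.npz");K=d["K"]
    r=d["R"]@np.array([(u-K[0,2])/K[0,0],(v-K[1,2])/K[1,1],1]); return d["p"]+r*(h-d["p"][2])/r[2]
E
python3 - <<'E'
from h import *
o=get_obs(); print(o)
for n in("scene","side"):
    d=grab(n,n+"0"); print(n,d["position"],np.array(d["orientation"]).round(3).tolist())
E
```

```text
{'time': 0.0, 'q': array([ 1.04041098e+00,  4.91583664e-01,  1.55949415e+00,  1.61669326e-05,
        1.09166274e+00, -1.05600278e-01]), 'dq': array([-6.77045442e-05, -3.10499902e-04, -1.20071398e-03, -9.76377680e-04,
        2.00455360e-03, -7.36024051e-04]), 'tau': array([-2.46935888e-03, -6.12646222e+01, -2.58175313e+01,  6.91709295e-02,
        4.82572988e-02, -1.39117792e-04]), 'tool_pos': array([257.4323793 , 569.25773455, 228.03136434]), 'ee_rot': array([[ 4.12131423e-01,  9.11124217e-01, -5.93058023e-04],
       [ 9.11123697e-01, -4.12131827e-01, -9.82933914e-04],
       [-1.13999298e-03, -1.35251266e-04, -9.99999341e-01]]), 'force': array([ 0.29274619, -0.10670115, -0.26024311]), 'moment': array([ 0.0213142 , -0.03251693, -0.00504079]), 'finger_gap': 0.995952248092324}
scene [1135.38764952  440.8297012   950.75730801] [[-0.597, 0.605, -0.526], [0.802, 0.452, -0.39], [0.001, -0.655, -0.755]]
side [ 374.39639062 -966.08184052  689.39214658] [[0.992, -0.054, 0.112], [-0.123, -0.54, 0.833], [0.016, -0.84, -0.542]]
```

View pics/scene0.png

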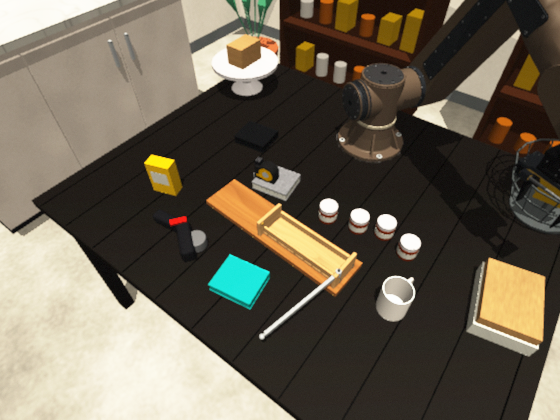

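View pics/side0.png

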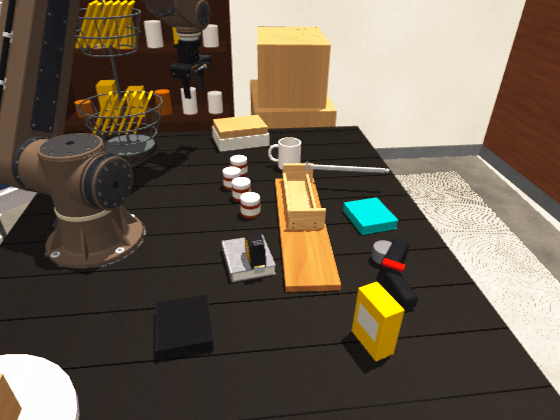

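The scene view shows four jars at about (328,210), (360,221), (386,227) and (409,246). The tape stands on the grey book at (270,175), the plank runs (210,195)–(355,275), and the bar is open with its tip at (263,335).

```bash
python3 - <<'E'
from h import *
P,im=cloud("scene0"); hsv=cv2.cvtColor(im,cv2.COLOR_BGR2HSV)
X,Y,Z=P[...,0],P[...,1],P[...,2]
def rect(m,name):
    m=m.astype(np.uint8); n,l,s,c=cv2.connectedComponentsWithStats(m)
    for i in range(1,n):
        if s[i,4]<25: continue
        q=P[l==i]; r=cv2.minAreaRect(q[:,:2].astype(np.float32)); print(name,s[i,4],np.round(q.mean(0),1),"rect",np.round(r[0],1),np.round(r[1],1),round(r[2],1))
ws=(X>200)&(X<950)&(abs(Y)<600)
rect(ws&(Z>12)&(Z<24)&(hsv[...,1]>80),"z20")
rect(ws&(Z>25)&(Z<34),"z30")
rect(ws&(Z>56)&(Z<64),"z60")
rect(ws&(Z>78)&(Z<90),"z82")
rect(ws&(Z>66)&(Z<84),"z72")
rect(ws&(Z>91)&(Z<110),"z100")
# jars by circle: points 56-64
for a in [("plank free L",209,195),("plank free R",236,182),("tip",264,334)]:
    print(a, ray("scene0",a[1],a[2],72 if a[0]=="tip" else 20).round(1))
d=np.load("pics/scene0.npz"); cv2.imwrite("pics/c1.png",cv2.resize(d["img"][150:345,195:430],None,fx=3.0,fy=3.0,interpolation=cv2.INTER_CUBIC))
E
```

```text
z20 2415 [582.7 -96.5  20.8] rect [568.2 -32.1] [475.1 133. ] 85.9
z20 67 [ 652.9 -407.1   17.9] rect [ 656.9 -413. ] [43.4 93.1] 47.8
z20 262 [593.8 241.8  20. ] rect [586.2 238.6] [ 32.8 130.9] 81.4
z20 119 [801.8  38.6  17.4] rect [798.7  42.1] [ 81.2 166.8] 49.0
z30 585 [ 262.4 -353.3   30.9] rect [ 259.7 -354.2] [113.8 133.2] 6.5
z30 552 [ 412.  -125.3   31. ] rect [ 406.3 -149.2] [115.6 140.2] 8.7
z30 37 [ 645.  -393.2   29.8] rect [ 645.3 -392.3] [28.6 55.1] 62.3
z30 42 [447.5  86.   29. ] rect [443.6  84.2] [24.7 56.7] 24.6
z30 41 [ 764.9 -300.    29.6] rect [ 764.8 -300.5] [ 5.4 95.4] 7.2
z30 1306 [568.7  93.6  29.5] rect [569.   88.9] [247.4  56.9] 86.1
z30 33 [426.8 182.1  29.5] rect [424.5 179.8] [20.6 55.4] 18.5
z30 43 [400.5 256.2  29.3] rect [396.4 257. ] [23.2 54.9] 20.5
z30 42 [613.   -8.4  29.8] rect [611.8  -6.9] [18.4 82.3] 9.6
z30 29 [ 757.2 -148.4   29.5] rect [ 754.1 -149.3] [11.2 46.3] 87.8
z30 85 [619.6 126.9  29.1] rect [619.9 124.6] [163.3   5.8] 86.2
z30 32 [427.3 345.8  29.6] rect [423.4 349.3] [13.2 45.3] 28.3
z30 27 [ 805.2 -152.6   29.7] rect [ 806.3 -
[... 1745 characters left out ...]
 [576.4 -38. ] [14.7 99.5] 85.2
z72 653 [727.1 208.9  78.3] rect [713.8 211.3] [ 21.6 343.9] 79.9
z72 1466 [428.5 572.7  80.1] rect [429.4 576.8] [195.6  69. ] 7.7
z72 129 [558.9 378.6  74.9] rect [564.6 377.8] [31.3 70.5] 6.7
z72 118 [618.8 385.4  75.3] rect [610.9 386.9] [31.4 77.6] 15.3
z100 52 [ 430.7 -196.1  100.4] rect [ 429.4 -197.5] [28.5 19.1] 8.7
z100 72 [ 423.6 -164.    94.1] rect [ 422.6 -162.6] [38.9 36.6] 12.7
z100 139 [ 654.3 -409.2  100.7] rect [ 657.3 -413.5] [39.5 95.1] 44.3
z100 188 [589.1 381.7  95.1] rect [588.2 381.4] [78.3 79.3] 44.1
('plank free L', 209, 195) [ 593.  -276.6   20. ]
('plank free R', 236, 182) [ 494.7 -245.5   20. ]
('tip', 264, 334) [868.3 179.4  72. ]
```

View pics/c1.png

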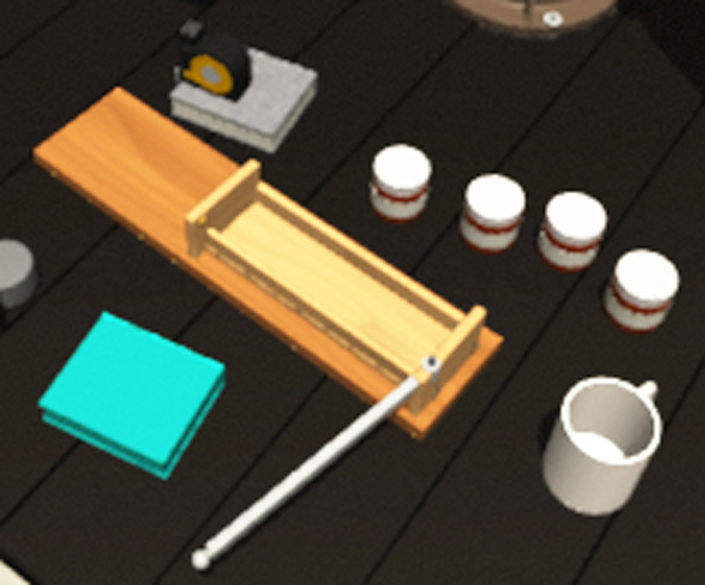

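```bash
cat >> h.py <<'E'
def fit(model,world):
    m=np.array(model,float);w=np.array(world,float)[:,:2]
    A=m-m.mean(0);B=w-w.mean(0); a=np.arctan2((A[:,0]*B[:,1]-A[:,1]*B[:,0]).sum(),(A*B).sum())
    R=np.array([[np.cos(a),-np.sin(a)],[np.sin(a),np.cos(a)]]); t=w.mean(0)-R@m.mean(0)
    return t,a,(m@R.T+t-w)
def calls(tgt,yaw,cur=None,curyaw=None):
    """shift in tool axes /150 and turn /180deg for a tool pointing down; yaw = angle of tool x"""
    o=get_obs(); R=o["ee_rot"]; p=o["tool_pos"] if cur is None else np.array(cur)
    if cur is not None:
        c,s=np.cos(curyaw),np.sin(curyaw); R=np.array([[c,s,0],[s,-c,0],[0,0,-1]])
    c,s=np.cos(yaw),np.sin(yaw); T=np.array([[c,s,0],[s,-c,0],[0,0,-1]])
    from scipy.spatial.transform import Rotation as Ro
    return (R.T@(np.array(tgt)-p)/150).round(3), (Ro.from_matrix(R.T@T).as_rotvec()/np.pi).round(4)
E
python3 - <<'E'
from h import *
c=lambda x,y:(195+(x+.5)/3-.5,150+(y+.5)/3-.5)
px=[c(35,153),c(120,88),c(503,340),c(420,427)]
w=[ray("scene0",*p,20) for p in px]
t,a,r=fit([(65,-260),(-65,-260),(-65,260),(65,260)],w); print("plank",t.round(1),a,r.round(1).tolist())
# free end via depth: plank points
P,im=cloud("scene0"); hsv=cv2.cvtColor(im,cv2.COLOR_BGR2HSV)
m=(abs(P[...,2]-20)<4)&(hsv[...,1]>80)&(abs(P[...,0]-560)<150)&(P[...,1]>-300)&(P[...,1]<330)
R=np.array([[np.cos(a),-np.sin(a)],[np.sin(a),np.cos(a)]])
q=(P[m][:,:2]-t)@R; print("plank local pct",np.percentile(q,[0,.5,99.5,100],axis=0).round(1).tolist())
m=(abs(P[...,2]-28)<3)&(abs(P[...,0]-560)<150)&(P[...,1]>-50)&(P[...,1]<250)
q=(P[m][:,:2]-t)@R; q=q[abs(q[:,0])<30];print("floor local",np.percentile(q,[0,1,99,100],axis=0).round(1).tolist())
m=(abs(P[...,2]-82)<3)&(abs(P[...,0]-580)<70)&(P[...,1]>-70)&(P[...,1]<0)
q=(P[m][:,:2]-t)@R; print("end board local",np.percentile(q,[0,3,97,100],axis=0).round(1).tolist())
m=(P[...,2]>70)&(P[...,2]<84)&(P[...,0]>660)&(P[...,0]<860)&(P[...,1]>150)&(P[...,1]<260)
q=P[m]; l=cv2.fitLine(q[:,:2].astype(np.float32),cv2.DIST_HUBER,0,.01,.01).ravel(); print("bar line",l)
print("tip",ray("scene0",*c(202,558),72), "pin",ray("scene0",*c(431,362),79))
E
```

```text
plank [568.6  -6. ] -0.0677970039553897 [[-0.5, -3.9], [-0.5, -2.3], [-1.8, 0.3], [2.7, 5.9]]
plank local pct [[-167.5, -263.8], [-64.3, -261.8], [66.1, 256.6], [67.1, 309.1]]
floor local [[-30.0, -28.8], [-29.4, -25.6], [20.6, 244.5], [22.0, 253.1]]
end board local [[-39.8, -39.5], [-35.0, -37.7], [56.3, -25.9], [59.3, -24.9]]
bar line [ 9.7817445e-01 -2.0778540e-01  7.6392975e+02  2.0244292e+02]
tip [874.27159363 178.14630197  72.        ] pin [619.5518553  229.75835977  79.        ]
```

```bash
python3 - <<'E'
from h import *
s,w=calls([404.5,337,200],-.068); print(s,w)
E
```

```text
[-1.007  1.531  0.188] [2.000e-04 3.000e-04 3.864e-01]
```

>>> {"fn": "move_arm", "kwargs": {"plan": [[[-0.9,1,0.188,0,0,0.23],[-0.9,1,0.188,0,0,0.23],[-0.9,1,0.188,0,0,0.23],[-0.9,1,0.188,0,0,0.23],[-0.9,1,0.188,0,0,0.23]]], "fingers": 1}}

```text
time: 0.6
tool_pos: [339.6, 380.6, 199.7]
ee_rot: [[0.916, 0.402, -0.001], [0.402, -0.916, -0.002], [-0.002, 0.001, -1.0]]
force: [-0.6, 0.9, -0.1]
finger_gap: 1.0
```

```bash
python3 - <<'E'
from h import *
s,w=calls([404.5,337,200],-.068); print(s,w)
E
```

```text
[ 0.279  0.44  -0.002] [0.0005 0.0006 0.1534]
```

>>> {"fn": "move_arm", "kwargs": {"plan": [[[0.279,0.44,0,0.0005,0.0006,0.153],[0.279,0.44,0,0.0005,0.0006,0.153],[0.279,0.44,0,0.0005,0.0006,0.153],[0.279,0.44,0,0.0005,0.0006,0.153],[0.279,0.44,0,0.0005,0.0006,0.153]]]}}

```text
time: 1.1
tool_pos: [403.9, 341.4, 200.2]
ee_rot: [[0.998, -0.058, 0.001], [-0.058, -0.998, 0.002], [0.001, -0.002, -1.0]]
force: [-0.3, 0.1, -0.2]
finger_gap: 1.003
```

```bash
python3 - <<'E'
from h import *
d=grab("wrist","w1"); print(get_obs()["tool_pos"],d["position"],np.array(d["orientation"]).round(3).tolist())
P,im=cloud("w1"); Z=P[...,2]
m=((Z>56)&(Z<65)).astype(np.uint8); n,l,s,c=cv2.connectedComponentsWithStats(m)
for i in range(1,n):
    if s[i,4]>400:
        q=P[l==i]; print(s[i,4],c[i].round(),cv2.minEnclosingCircle(q[:,:2].astype(np.float32)),q[:,2].mean())
E
```

```text
[403.81423241 341.56663262 200.25810221] [408.42369181 415.02345029 356.65826321] [[0.998, -0.056, -0.015], [-0.058, -0.962, -0.265], [0.001, 0.266, -0.964]]
743 [527. 148.] ((589.515625, 380.8382568359375), 35.70064163208008) 60.415853925344514
3294 [275. 208.] ((401.9740295410156, 338.5793762207031), 28.561397552490234) 60.21538064280415
1578 [252. 290.] ((376.0313720703125, 252.65403747558594), 28.136775970458984) 60.09867853785409
1408 [286. 359.] ((403.50677490234375, 176.6466827392578), 28.387187957763672) 60.04573112815592
```

View pics/w1.png

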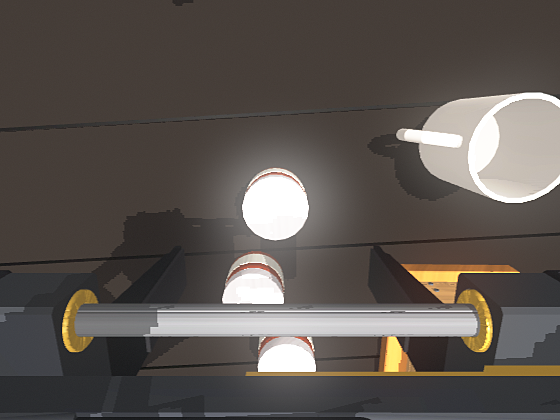

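The wrist view shows jar D centred at (275,208), with the mug at the upper right.

```bash
python3 - <<'E'
from h import *
print(calls([402.7,338.2,100],-.068))
E
```

```text
(array([-0.007,  0.024,  0.668]), array([-0.0006, -0.0003,  0.0037]))
```

>>> {"fn": "move_arm", "kwargs": {"plan": [[[-0.007,0.024,0.33,-0.0006,-0.0003,0.0037],[-0.007,0.024,0.668,-0.0006,-0.0003,0.0037],[-0.007,0.024,0.668,-0.0006,-0.0003,0.0037]]]}}

```text
time: 1.45
tool_pos: [400.4, 337.0, 95.7]
ee_rot: [[0.998, -0.067, -0.007], [-0.067, -0.998, -0.005], [-0.007, 0.005, -1.0]]
force: [-0.4, 0.2, 1.1]
finger_gap: 1.0
```

>>> {"fn": "move_arm", "kwargs": {"plan": [[[0,0,0.15,0,0,0],[0,0,0.3,0,0,0],[0,0,0.365,0,0,0],[0,0,0.365,0,0,0],[0,0,0.365,0,0,0]]]}}

```text
time: 1.95
tool_pos: [403.3, 338.8, 46.8]
ee_rot: [[0.998, -0.068, 0.002], [-0.068, -0.998, 0.001], [0.002, -0.001, -1.0]]
force: [0.2, -0.1, 0.1]
finger_gap: 0.998
```

>>> {"fn": "move_arm", "kwargs": {"plan": [[[0,0,0,0,0,0],[0,0,0,0,0,0],[0,0,0,0,0,0],[0,0,0,0,0,0],[0,0,0,0,0,0]]], "fingers": -1}}

```text
time: 2.45
tool_pos: [402.8, 338.4, 45.6]
ee_rot: [[0.998, -0.069, 0.001], [-0.069, -0.998, 0.0], [0.001, -0.0, -1.0]]
force: [0.1, -0.1, -0.3]
finger_gap: 0.637
```

>>> {"fn": "move_arm", "kwargs": {"plan": [[[0,0,0,0,0,0],[0,0,0,0,0,0],[0,0,0,0,0,0],[0,0,0,0,0,0]]]}}

```text
time: 2.85
tool_pos: [402.8, 338.3, 45.5]
ee_rot: [[0.998, -0.069, 0.0], [-0.069, -0.998, 0.0], [0.0, -0.0, -1.0]]
force: [-0.3, -0.6, 3.3]
finger_gap: 0.604
```

>>> {"fn": "move_arm", "kwargs": {"plan": [[[0,0,-0.2,0,0,0],[0,0,-0.4,0,0,0],[0,0,-0.6,0,0,0],[0,0,-0.75,0,0,0],[0,0,-0.75,0,0,0]]]}}

```text
time: 3.35
tool_pos: [403.5, 338.9, 160.2]
ee_rot: [[0.998, -0.069, 0.004], [-0.069, -0.998, 0.002], [0.004, -0.003, -1.0]]
force: [0.2, 0.6, -3.3]
finger_gap: 0.608
```

```bash
python3 - <<'E'
from h import *
R=lambda y:np.array([568.6,-6])+np.array([[np.cos(-.068),np.sin(.068)],[np.sin(-.068),np.cos(.068)]])@np.array([0,103.5+y])
for y in(94.5,31.5,-31.5,-94.5): print(R(y))
print(calls([*R(94.5),155],-.068),get_obs()["force"])
E
```

```text
[582.05362614 191.54240037]
[577.77292692 128.68800025]
[573.49222769  65.83360013]
[569.21152846   2.97920002]
(array([1.255, 0.898, 0.037]), array([-0.0009, -0.0013, -0.0002])) [ 0.19470777  0.62215673 -3.3160058 ]
```

>>> {"fn": "move_arm", "kwargs": {"plan": [[[0.15,0.11,0,0,0,0],[0.4,0.28,0,0,0,0],[0.65,0.46,0,0,0,0],[0.9,0.64,0,0,0,0],[0.9,0.64,0,0,0,0]]]}}

```text
time: 3.85
tool_pos: [534.1, 229.9, 156.1]
ee_rot: [[0.997, -0.073, 0.0], [-0.073, -0.997, -0.001], [0.0, 0.001, -1.0]]
force: [0.3, 0.2, -3.4]
finger_gap: 0.605
```

>>> {"fn": "move_arm", "kwargs": {"plan": [[[0.2,0.15,0,0,0,0],[0.355,0.258,0,0,0,0],[0.355,0.258,0,0,0,0],[0.355,0.258,0,0,0,0]]]}}

```text
time: 4.25
tool_pos: [580.6, 190.8, 156.4]
ee_rot: [[0.998, -0.07, -0.002], [-0.07, -0.998, -0.0], [-0.002, 0.0, -1.0]]
force: [-0.2, 0.4, -2.8]
finger_gap: 0.609
```

```bash
python3 - <<'E'
from h import *
d=grab("wrist","w2")
print(calls([582.05,191.5,155],-.068),get_obs()["force"])
t=np.array([568.6,-6]);a=-.068
R=np.array([[np.cos(a),-np.sin(a)],[np.sin(a),np.cos(a)]])
P,im=cloud("w2")
L=(P[...,:2]-t)@R; Z=P[...,2]
def st(n,m): q=L[m]; print(n,m.sum(),np.percentile(q,[1,50,99],axis=0).round(1).tolist() if m.sum() else None, Z[m].mean())
st("top82",(abs(Z-82)<2.5)&(abs(L[...,1]-240)<25)&(L[...,0]<45))
st("floor",(abs(Z-28)<2.5)&(abs(L[...,0])<31))
st("plank",(abs(Z-20)<3)&(abs(L[...,0])<90))
st("lip",(abs(Z-52)<2)&(abs(L[...,0]-37)<9))
st("back",(abs(Z-54)<2)&(abs(L[...,0]+37)<9))
E
```

```text
(array([ 0.012, -0.002,  0.011]), array([ 0.0001,  0.0006, -0.0003])) [-0.33246063 -0.15274853 -3.30323731]
top82 2300 [[-40.7, 234.1], [0.2, 240.6], [43.9, 247.0]] 82.1576201176505
floor 4309 [[-30.5, 38.5], [0.4, 203.5], [30.5, 349.0]] 28.297687462101415
plank 7555 [[-65.6, 33.4], [-14.1, 211.2], [62.8, 348.4]] 20.202766166472422
lip 946 [[32.6, 58.2], [36.5, 193.8], [40.4, 228.8]] 52.014399392495186
back 1035 [[-42.2, 59.8], [-37.9, 197.2], [-33.3, 246.1]] 54.06223665268374
```

View pics/w2.png

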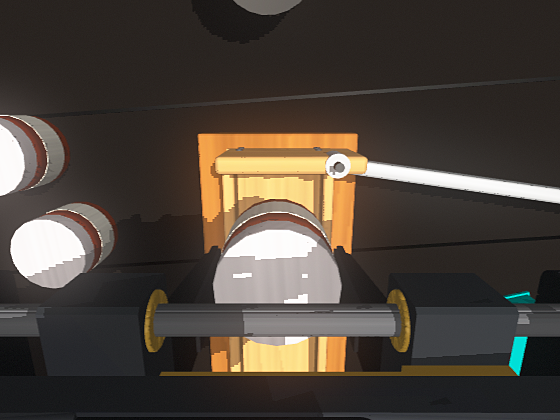

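>>> {"fn": "move_arm", "kwargs": {"plan": [[[0.012,-0.008,0.15,0,0,0],[0.012,-0.008,0.3,0,0,0],[0.012,-0.008,0.42,0,0,0],[0.012,-0.008,0.5,0,0,0],[0.012,-0.008,0.53,0,0,0]]]}}

```text
time: 4.8
tool_pos: [582.2, 192.7, 77.3]
ee_rot: [[0.998, -0.068, -0.001], [-0.068, -0.998, -0.0], [-0.001, 0.0, -1.0]]
force: [-0.8, -0.1, -2.4]
finger_gap: 0.61
```

>>> {"fn": "move_arm", "kwargs": {"plan": [[[0,0,0.01,0,0,0],[0,0,0.02,0,0,0],[0,0,0.02,0,0,0]]]}}

```text
time: 5.1
tool_pos: [583.4, 192.2, 76.1]
ee_rot: [[0.998, -0.069, 0.001], [-0.069, -0.998, 0.0], [0.001, -0.0, -1.0]]
force: [-0.6, -0.2, -3.4]
finger_gap: 0.604
```

>>> {"fn": "move_arm", "kwargs": {"plan": [[[0,0,0,0,0,0],[0,0,0,0,0,0],[0,0,0,0,0,0],[0,0,0,0,0,0]]], "fingers": 0.9}}

```text
time: 5.5
tool_pos: [583.3, 192.1, 75.8]
ee_rot: [[0.998, -0.069, 0.001], [-0.069, -0.998, 0.0], [0.001, -0.0, -1.0]]
force: [-0.1, -0.1, 0.6]
finger_gap: 0.884
```

>>> {"fn": "move_arm", "kwargs": {"plan": [[[0,0,-0.15,0,0,0],[0,0,-0.35,0,0,0],[0,0,-0.6,0,0,0],[0,0,-0.6,0,0,0]]]}}

```text
time: 5.9
tool_pos: [585.0, 192.5, 170.3]
ee_rot: [[0.998, -0.069, 0.008], [-0.069, -0.998, 0.002], [0.008, -0.002, -1.0]]
force: [0.1, -0.1, -0.1]
finger_gap: 0.952
```

```bash
cat >> h.py <<'E'
def jars(name,zlo,zhi):
    P,im=cloud(name); Z=P[...,2]
    m=((Z>zlo)&(Z<zhi)).astype(np.uint8); n,l,s,c=cv2.connectedComponentsWithStats(m)
    for i in range(1,n):
        if s[i,4]>100:
            q=P[l==i]; c_,r_=cv2.minEnclosingCircle(q[:,:2].astype(np.float32))
            if 20<r_<45: print(name,s[i,4],c[i].round(),np.round(c_,1),round(r_,1),q[:,2].mean().round(1))
E
python3 - <<'E'
from h import *
print(get_obs()["force"]); grab("scene","s2"); jars("s2",56,64); print("in carrier"); jars("s2",84,92)
print(calls([377,251.5,155],-.068))
E
```

```text
[ 0.07408122 -0.08539809 -0.08737296]
s2 156 [361. 217.] [406.  178.4] 28.5 60.7
s2 233 [386. 221.] [377.1 251.1] 30.2 60.8
in carrier
s2 270 [334. 253.] [584.5 192.9] 29.8 88.8
(array([-1.404, -0.299,  0.08 ]), array([-0.0005, -0.0015, -0.0003]))
```

>>> {"fn": "move_arm", "kwargs": {"plan": [[[-0.15,-0.03,0,0,0,0],[-0.4,-0.08,0,0,0,0],[-0.65,-0.13,0,0,0,0],[-0.9,-0.19,0,0,0,0],[-0.9,-0.19,0,0,0,0]]], "fingers": 1}}

```text
time: 6.45
tool_pos: [446.2, 230.3, 164.6]
ee_rot: [[0.998, -0.067, -0.003], [-0.067, -0.998, -0.001], [-0.003, 0.001, -1.0]]
force: [0.1, -0.1, -0.5]
finger_gap: 1.001
```

>>> {"fn": "move_arm", "kwargs": {"plan": [[[-0.25,-0.06,0.08,0,0,0],[-0.504,-0.109,0.08,0,0,0],[-0.504,-0.109,0.08,0,0,0],[-0.504,-0.109,0.08,0,0,0],[-0.504,-0.109,0.08,0,0,0]]]}}

```text
time: 6.95
tool_pos: [377.1, 251.3, 153.3]
ee_rot: [[0.998, -0.069, 0.001], [-0.069, -0.998, 0.0], [0.001, -0.0, -1.0]]
force: [0.9, -0.0, 0.1]
finger_gap: 0.998
```

```bash
python3 - <<'E'
from h import *
grab("wrist","w3"); jars("w3",56,64); print(get_obs()["tool_pos"])
print(calls([376.7,252,46],-.068))
E
```

```text
w3 622 [538.  34.] [558.3 364.7] 23.7 60.0
w3 4512 [275. 220.] [375.9 250.9] 28.8 60.2
w3 268 [521. 220.] [563.9 236.4] 22.2 59.9
w3 1486 [317. 292.] [403.9 181.8] 27.2 60.0
[377.16656132 251.19953509 153.25931553]
(array([-0.004, -0.005,  0.715]), array([-0.0001, -0.0003, -0.0005]))
```

>>> {"fn": "move_arm", "kwargs": {"plan": [[[-0.004,0,0.2,0,0,0],[-0.004,0,0.45,0,0,0],[-0.004,0,0.65,0,0,0],[-0.004,0,0.715,0,0,0],[-0.004,0,0.715,0,0,0]]]}}

```text
time: 7.5
tool_pos: [375.8, 251.0, 45.3]
ee_rot: [[0.998, -0.07, -0.002], [-0.07, -0.998, -0.001], [-0.002, 0.001, -1.0]]
force: [0.4, -0.4, 0.9]
finger_gap: 1.002
```

>>> {"fn": "move_arm", "kwargs": {"plan": [[[0,0,0,0,0,0],[0,0,0,0,0,0],[0,0,0,0,0,0],[0,0,0,0,0,0],[0,0,0,0,0,0]]], "fingers": -1}}

```text
time: 8.0
tool_pos: [375.8, 251.5, 46.7]
ee_rot: [[0.998, -0.069, 0.001], [-0.069, -0.998, 0.001], [0.001, -0.001, -1.0]]
force: [0.5, 0.3, -0.6]
finger_gap: 0.635
```

>>> {"fn": "move_arm", "kwargs": {"plan": [[[0,0,0,0,0,0],[0,0,0,0,0,0],[0,0,0,0,0,0],[0,0,0,0,0,0]]]}}

```text
time: 8.4
tool_pos: [375.8, 251.5, 46.6]
ee_rot: [[0.998, -0.069, 0.001], [-0.069, -0.998, 0.0], [0.001, -0.0, -1.0]]
force: [-1.0, 0.8, 6.5]
finger_gap: 0.606
```

>>> {"fn": "move_arm", "kwargs": {"plan": [[[0,0,-0.2,0,0,0],[0,0,-0.4,0,0,0],[0,0,-0.6,0,0,0],[0,0,-0.75,0,0,0],[0,0,-0.75,0,0,0]]]}}

```text
time: 8.9
tool_pos: [376.2, 251.8, 160.8]
ee_rot: [[0.998, -0.069, 0.004], [-0.069, -0.998, 0.002], [0.004, -0.002, -1.0]]
force: [0.3, -0.2, -3.7]
finger_gap: 0.61
```

>>> {"fn": "move_arm", "kwargs": {"plan": [[[0.15,0.08,0,0,0,0],[0.4,0.2,0,0,0,0],[0.65,0.33,0,0,0,0],[0.9,0.46,0,0,0,0],[0.9,0.46,0,0,0,0]]]}}

```text
time: 9.4
tool_pos: [508.8, 170.8, 156.9]
ee_rot: [[0.997, -0.072, 0.001], [-0.072, -0.997, -0.0], [0.001, 0.0, -1.0]]
force: [1.5, 0.9, -2.7]
finger_gap: 0.608
```

>>> {"fn": "move_arm", "kwargs": {"plan": [[[0.25,0.13,0,0,0,0],[0.49,0.26,0,0,0,0],[0.49,0.26,0,0,0,0],[0.49,0.26,0,0,0,0],[0.49,0.26,0,0,0,0]]]}}

```text
time: 9.9
tool_pos: [574.9, 129.7, 157.6]
ee_rot: [[0.998, -0.068, -0.002], [-0.068, -0.998, -0.0], [-0.002, 0.0, -1.0]]
force: [-0.3, 0.5, -3.2]
finger_gap: 0.604
```

```bash
python3 - <<'E'
from h import *
print(get_obs()["force"],get_obs()["finger_gap"])
print(calls([577.4,129.5,74],-.068))
E
```

```text
[-0.26600189  0.47467779 -3.22807484] 0.6040340049867787
(array([ 0.018, -0.   ,  0.557]), array([ 0.0001,  0.0006, -0.0002]))
```

>>> {"fn": "move_arm", "kwargs": {"plan": [[[0.015,0,0.15,0,0,0],[0.015,0,0.3,0,0,0],[0.015,0,0.42,0,0,0],[0.015,0,0.5,0,0,0],[0.015,0,0.53,0,0,0]]]}}

```text
time: 10.4
tool_pos: [577.5, 129.6, 78.2]
ee_rot: [[0.998, -0.068, -0.001], [-0.068, -0.998, -0.0], [-0.001, 0.0, -1.0]]
force: [0.1, 0.1, -3.6]
finger_gap: 0.603
```

>>> {"fn": "move_arm", "kwargs": {"plan": [[[0,0,0.015,0,0,0],[0,0,0.03,0,0,0],[0,0,0.03,0,0,0]]]}}

```text
time: 10.7
tool_pos: [578.5, 129.2, 75.2]
ee_rot: [[0.998, -0.069, 0.001], [-0.069, -0.998, 0.0], [0.001, -0.0, -1.0]]
force: [-0.8, 0.1, -3.2]
finger_gap: 0.605
```

>>> {"fn": "move_arm", "kwargs": {"plan": [[[0,0,0,0,0,0],[0,0,0,0,0,0],[0,0,0,0,0,0],[0,0,0,0,0,0]]], "fingers": 0.9}}

```text
time: 11.1
tool_pos: [578.6, 129.1, 75.1]
ee_rot: [[0.998, -0.069, 0.001], [-0.069, -0.998, 0.0], [0.001, -0.0, -1.0]]
force: [0.1, -0.2, 0.2]
finger_gap: 0.886
```

>>> {"fn": "move_arm", "kwargs": {"plan": [[[0,0,-0.15,0,0,0],[0,0,-0.35,0,0,0],[0,0,-0.55,0,0,0],[0,0,-0.55,0,0,0]]]}}

```text
time: 11.5
tool_pos: [579.9, 129.3, 161.1]
ee_rot: [[0.998, -0.069, 0.007], [-0.069, -0.998, 0.001], [0.007, -0.001, -1.0]]
force: [0.6, 0.3, -0.8]
finger_gap: 0.949
```

>>> {"fn": "move_arm", "kwargs": {"plan": [[[-0.15,-0.03,0,0,0,0],[-0.4,-0.08,0,0,0,0],[-0.65,-0.13,0,0,0,0],[-0.9,-0.19,0,0,0,0],[-0.9,-0.19,0,0,0,0]]], "fingers": 1}}

```text
time: 12.0
tool_pos: [441.5, 167.5, 156.9]
ee_rot: [[0.998, -0.067, -0.002], [-0.067, -0.998, -0.0], [-0.002, 0.001, -1.0]]
force: [0.1, -0.6, -0.3]
finger_gap: 0.998
```

>>> {"fn": "move_arm", "kwargs": {"plan": [[[-0.15,-0.03,0,0,0,0],[-0.273,-0.06,0,0,0,0],[-0.273,-0.06,0,0,0,0],[-0.273,-0.06,0,0,0,0],[-0.273,-0.06,0,0,0,0]]]}}

```text
time: 12.5
tool_pos: [406.4, 178.5, 157.1]
ee_rot: [[0.998, -0.069, 0.001], [-0.069, -0.998, 0.0], [0.001, -0.0, -1.0]]
force: [-0.5, 0.5, -0.5]
finger_gap: 1.0
```

```bash
python3 - <<'E'
from h import *
grab("wrist","w4"); jars("w4",56,64); print(get_obs()["tool_pos"])
grab("scene","s4"); jars("s4",56,64);jars("s4",84,92)
print(calls([404.5,178.5,46],-.068))
E
```

```text
w4 568 [490. 175.] [580.5 193.4] 28.8 60.3
w4 4360 [273. 222.] [403.9 175.2] 28.7 60.2
w4 487 [483. 245.] [571.7 139. ] 26.6 60.2
w4 1474 [308. 348.] [425.3  74.3] 28.0 60.3
[406.34031798 178.45761657 157.09569441]
s4 211 [328. 205.] [428.2  76.8] 29.1 60.7
s4 225 [359. 215.] [405.6 173.6] 29.2 60.9
s4 273 [315. 240.] [580.3 127.4] 29.8 88.8
s4 295 [333. 253.] [584.2 191.3] 29.7 89.0
(array([-0.012,  0.001,  0.74 ]), array([-0.0001, -0.0002, -0.0004]))
```

>>> {"fn": "move_arm", "kwargs": {"plan": [[[-0.012,0.028,0.2,0,0,0],[-0.012,0.028,0.45,0,0,0],[-0.012,0.028,0.65,0,0,0],[-0.012,0.028,0.74,0,0,0],[-0.012,0.028,0.74,0,0,0]]]}}

```text
time: 13.1
tool_pos: [403.1, 174.2, 44.5]
ee_rot: [[0.998, -0.069, -0.003], [-0.069, -0.998, -0.001], [-0.003, 0.001, -1.0]]
force: [0.6, -0.2, 0.4]
finger_gap: 1.0
```

>>> {"fn": "move_arm", "kwargs": {"plan": [[[0,0,0,0,0,0],[0,0,0,0,0,0],[0,0,0,0,0,0],[0,0,0,0,0,0],[0,0,0,0,0,0]]], "fingers": -1}}

```text
time: 13.6
tool_pos: [403.6, 174.6, 46.6]
ee_rot: [[0.998, -0.069, 0.001], [-0.069, -0.998, 0.0], [0.001, -0.0, -1.0]]
force: [-0.2, 0.9, 0.3]
finger_gap: 0.635
```

>>> {"fn": "move_arm", "kwargs": {"plan": [[[0,0,0,0,0,0],[0,0,0,0,0,0],[0,0,0,0,0,0],[0,0,0,0,0,0]]]}}

```text
time: 14.0
tool_pos: [403.6, 174.6, 46.4]
ee_rot: [[0.998, -0.069, 0.001], [-0.069, -0.998, 0.0], [0.001, -0.0, -1.0]]
force: [-0.2, 0.3, 5.0]
finger_gap: 0.605
```

>>> {"fn": "move_arm", "kwargs": {"plan": [[[0,0,-0.2,0,0,0],[0,0,-0.4,0,0,0],[0,0,-0.6,0,0,0],[0,0,-0.75,0,0,0],[0,0,-0.75,0,0,0]]]}}

```text
time: 14.5
tool_pos: [404.1, 174.8, 160.5]
ee_rot: [[0.998, -0.069, 0.004], [-0.069, -0.998, 0.001], [0.004, -0.001, -1.0]]
force: [0.8, -0.1, -4.4]
finger_gap: 0.606
```

>>> {"fn": "move_arm", "kwargs": {"plan": [[[0.15,0.08,0,0,0,0],[0.4,0.22,0,0,0,0],[0.6,0.33,0,0,0,0],[0.8,0.44,0,0,0,0],[0.8,0.44,0,0,0,0]]]}}

```text
time: 15.0
tool_pos: [521.0, 98.4, 156.6]
ee_rot: [[0.997, -0.071, 0.0], [-0.071, -0.997, -0.0], [0.0, 0.0, -1.0]]
force: [0.2, 0.7, -3.1]
finger_gap: 0.603
```

>>> {"fn": "move_arm", "kwargs": {"plan": [[[0.2,0.1,0,0,0,0],[0.385,0.2,0,0,0,0],[0.385,0.2,0,0,0,0],[0.385,0.2,0,0,0,0],[0.385,0.2,0,0,0,0]]]}}

```text
time: 15.5
tool_pos: [572.8, 67.0, 157.6]
ee_rot: [[0.998, -0.068, -0.002], [-0.068, -0.998, 0.0], [-0.002, -0.0, -1.0]]
force: [-0.5, 0.3, -3.5]
finger_gap: 0.6
```

```bash
python3 - <<'E'
from h import *
print(get_obs()["force"],get_obs()["finger_gap"])
print(calls([573.1,66.7,74],-.068))
E
```

```text
[-0.53157699  0.32308267 -3.53628636] 0.599750075808557
(array([0.003, 0.002, 0.557]), array([-0.    ,  0.0006, -0.0002]))
```

>>> {"fn": "move_arm", "kwargs": {"plan": [[[0,0,0.15,0,0,0],[0,0,0.3,0,0,0],[0,0,0.42,0,0,0],[0,0,0.5,0,0,0],[0,0,0.53,0,0,0]]]}}

```text
time: 16.0
tool_pos: [573.1, 67.1, 79.8]
ee_rot: [[0.998, -0.068, -0.001], [-0.068, -0.998, 0.0], [-0.001, -0.0, -1.0]]
force: [-15.8, 0.2, 43.6]
finger_gap: 0.609
```

>>> {"fn": "move_arm", "kwargs": {"plan": [[[0,0,0.015,0,0,0],[0,0,0.03,0,0,0],[0,0,0.03,0,0,0]]]}}

```text
time: 16.3
tool_pos: [573.2, 67.1, 77.9]
ee_rot: [[0.998, -0.068, 0.001], [-0.068, -0.998, 0.0], [0.001, -0.0, -1.0]]
force: [-13.6, 0.1, 31.5]
finger_gap: 0.605
```

>>> {"fn": "move_arm", "kwargs": {"plan": [[[0,0,0,0,0,0],[0,0,0,0,0,0],[0,0,0,0,0,0],[0,0,0,0,0,0]]], "fingers": 0.9}}

```text
time: 16.7
tool_pos: [574.1, 66.7, 74.8]
ee_rot: [[0.998, -0.069, 0.001], [-0.069, -0.998, 0.0], [0.001, -0.0, -1.0]]
force: [0.2, -0.2, 0.4]
finger_gap: 0.885
```

>>> {"fn": "move_arm", "kwargs": {"plan": [[[0,0,-0.15,0,0,0],[0,0,-0.35,0,0,0],[0,0,-0.55,0,0,0],[0,0,-0.55,0,0,0]]]}}

```text
time: 17.1
tool_pos: [575.6, 66.7, 160.7]
ee_rot: [[0.998, -0.069, 0.006], [-0.069, -0.998, 0.0], [0.006, -0.001, -1.0]]
force: [0.2, 0.3, -1.2]
finger_gap: 0.951
```

>>> {"fn": "move_arm", "kwargs": {"plan": [[[-0.2,0,0,0,0,0],[-0.45,0,0,0,0,0],[-0.7,0,0,0,0,0],[-0.98,0,0,0,0,0],[-0.98,0,0,0,0,0]]], "fingers": 1}}

```text
time: 17.6
tool_pos: [422.6, 77.0, 156.6]
ee_rot: [[0.998, -0.068, -0.004], [-0.068, -0.998, 0.0], [-0.004, 0.0, -1.0]]
force: [-0.7, 0.5, -0.4]
finger_gap: 0.996
```

>>> {"fn": "move_arm", "kwargs": {"plan": [[[0,0,0,0,0,0],[0,0,0,0,0,0],[0,0,0,0,0,0]]]}}

```text
time: 17.9
tool_pos: [428.3, 76.6, 156.9]
ee_rot: [[0.998, -0.069, 0.001], [-0.069, -0.998, 0.0], [0.001, -0.0, -1.0]]
force: [-0.9, -0.3, -0.1]
finger_gap: 1.0
```

```bash
python3 - <<'E'
from h import *
grab("wrist","w5"); jars("w5",56,64); print(get_obs()["tool_pos"])
print(calls([426.5,75.5,46],-.068))
E
```

```text
w5 612 [467.  47.] [574.2 187.9] 27.4 60.3
w5 501 [454. 129.] [571.4 129.6] 28.3 60.4
w5 4418 [273. 216.] [425.6  78.3] 28.5 60.2
w5 447 [446. 204.] [567.4  70.7] 28.4 60.4
[428.12170405  76.57312916 156.91443726]
(array([-0.011,  0.008,  0.739]), array([-0.    , -0.0001, -0.0003]))
```

```bash
python3 - <<'E'
from h import *
jars("w5",82,95); grab("scene","s5"); jars("s5",56,64); jars("s5",82,96)
grab("side","d5",(240,150,360,300),4)
E
```

```text
w5 5591 [520.  35.] [579.8 188. ] 28.1 88.0
w5 7037 [510. 134.] [578.4 128.3] 29.2 88.1
w5 5737 [492. 227.] [572.6  67.6] 29.0 88.0
s5 207 [328. 205.] [428.8  76.1] 30.3 60.7
s5 161 [266. 165.] [ 426.  -172.7] 37.4 89.7
s5 317 [333. 253.] [584.5 191.4] 29.6 88.7
```

View pics/d5.png

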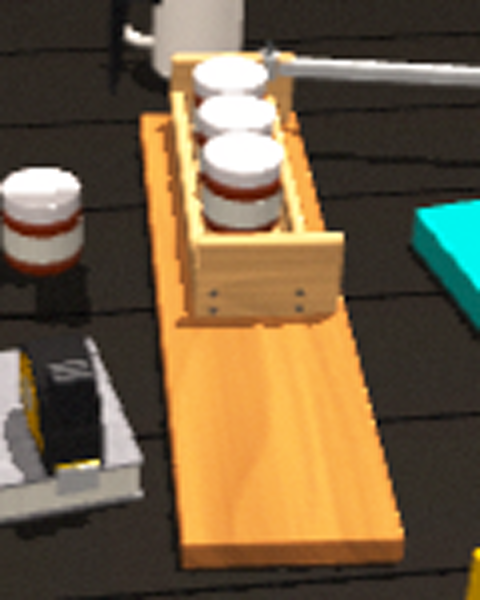

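All three jars are seated (lids at z = 88) in the side crop. Jar three rubbed the lip on its way in, so I'll aim the last one slightly toward −x.

>>> {"fn": "move_arm", "kwargs": {"plan": [[[-0.011,0,0.2,0,0,0],[-0.011,0,0.45,0,0,0],[-0.011,0,0.65,0,0,0],[-0.011,0,0.74,0,0,0],[-0.011,0,0.74,0,0,0]]]}}

```text
time: 18.55
tool_pos: [425.3, 76.7, 44.6]
ee_rot: [[0.998, -0.069, -0.003], [-0.069, -0.998, 0.0], [-0.003, 0.0, -1.0]]
force: [-0.3, -0.4, -0.5]
finger_gap: 0.999
```

>>> {"fn": "move_arm", "kwargs": {"plan": [[[0,0,0,0,0,0],[0,0,0,0,0,0],[0,0,0,0,0,0],[0,0,0,0,0,0],[0,0,0,0,0,0]]], "fingers": -1}}

```text
time: 19.05
tool_pos: [426.0, 76.8, 46.6]
ee_rot: [[0.998, -0.069, 0.001], [-0.069, -0.998, 0.0], [0.001, -0.0, -1.0]]
force: [0.3, -0.6, 0.5]
finger_gap: 0.64
```

>>> {"fn": "move_arm", "kwargs": {"plan": [[[0,0,0,0,0,0],[0,0,0,0,0,0],[0,0,0,0,0,0],[0,0,0,0,0,0]]]}}

```text
time: 19.45
tool_pos: [425.9, 76.8, 46.5]
ee_rot: [[0.998, -0.069, 0.001], [-0.069, -0.998, 0.0], [0.001, -0.0, -1.0]]
force: [-0.8, -0.0, 6.7]
finger_gap: 0.604
```

>>> {"fn": "move_arm", "kwargs": {"plan": [[[0,0,-0.2,0,0,0],[0,0,-0.4,0,0,0],[0,0,-0.6,0,0,0],[0,0,-0.75,0,0,0],[0,0,-0.75,0,0,0]]]}}

```text
time: 19.95
tool_pos: [426.6, 76.9, 160.9]
ee_rot: [[0.998, -0.069, 0.005], [-0.069, -0.998, 0.0], [0.005, -0.001, -1.0]]
force: [0.5, -0.0, -3.6]
finger_gap: 0.605
```

>>> {"fn": "move_arm", "kwargs": {"plan": [[[0.2,0.1,0,0,0,0],[0.45,0.22,0,0,0,0],[0.7,0.33,0,0,0,0],[0.969,0.416,0,0,0,0],[0.969,0.416,0,0,0,0]]]}}

```text
time: 20.45
tool_pos: [569.9, 2.5, 156.8]
ee_rot: [[0.997, -0.071, 0.001], [-0.071, -0.997, -0.0], [0.001, 0.0, -1.0]]
force: [-0.4, 1.8, -2.1]
finger_gap: 0.607
```

>>> {"fn": "move_arm", "kwargs": {"plan": [[[0,0,0,0,0,0],[0,0,0,0,0,0],[0,0,0,0,0,0],[0,0,0,0,0,0]]]}}

```text
time: 20.85
tool_pos: [565.9, 4.9, 158.9]
ee_rot: [[0.998, -0.068, 0.0], [-0.068, -0.998, 0.0], [0.0, -0.0, -1.0]]
force: [-0.4, 0.5, -2.4]
finger_gap: 0.609
```

```bash
python3 - <<'E'
from h import *
print(get_obs()["force"],get_obs()["finger_gap"])
print(calls([567.8,4.2,74],-.068))
grab("wrist","w6"); jars("w6",180,200)
P,im=cloud("w6"); t=np.array([568.6,-6]);a=-.068
R=np.array([[np.cos(a),-np.sin(a)],[np.sin(a),np.cos(a)]]); L=(P[...,:2]-t)@R; Z=P[...,2]
for k in(142,145,150): 
    m=(abs(Z-172)<5); q=L[m]
print(m.sum(), cv2.minEnclosingCircle(q.astype(np.float32)) if m.sum() else 0)
for n,zz,c in(("lip",52,37),("back",54,-37)):
    m=(abs(Z-zz)<2)&(abs(L[...,0]-c)<10); print(n,np.percentile(L[m],[2,98],axis=0).round(1).tolist())
E
```

```text
[-0.40984727  0.53087751 -2.43760556] 0.6091425303980937
(array([0.013, 0.004, 0.566]), array([-0.0001, -0.0001, -0.0001]))
9477 ((-3.187101364135742, 20.571386337280273), 37.179710388183594)
lip [[32.8, -2.8], [40.3, 156.2]]
back [[-42.1, 8.7], [-33.5, 155.4]]
```

>>> {"fn": "move_arm", "kwargs": {"plan": [[[0.016,0.004,0.15,0,0,0],[0.016,0.004,0.3,0,0,0],[0.016,0.004,0.42,0,0,0],[0.016,0.004,0.48,0,0,0],[0.016,0.004,0.48,0,0,0]]]}}

```text
time: 21.4
tool_pos: [568.4, 3.9, 86.0]
ee_rot: [[0.998, -0.069, -0.001], [-0.069, -0.998, 0.0], [-0.001, -0.0, -1.0]]
force: [0.4, 0.1, -2.5]
finger_gap: 0.607
```

>>> {"fn": "move_arm", "kwargs": {"plan": [[[0,0,0.02,0,0,0],[0,0,0.04,0,0,0],[0,0,0.06,0,0,0],[0,0,0.075,0,0,0],[0,0,0.075,0,0,0]]]}}

```text
time: 21.9
tool_pos: [568.8, 3.8, 75.4]
ee_rot: [[0.998, -0.069, 0.0], [-0.069, -0.998, 0.0], [0.0, -0.0, -1.0]]
force: [0.1, 0.7, -2.9]
finger_gap: 0.607
```

>>> {"fn": "move_arm", "kwargs": {"plan": [[[0,0,0,0,0,0],[0,0,0,0,0,0],[0,0,0,0,0,0],[0,0,0,0,0,0]]], "fingers": 0.9}}

```text
time: 22.3
tool_pos: [569.0, 3.8, 75.7]
ee_rot: [[0.998, -0.069, 0.001], [-0.069, -0.998, 0.0], [0.001, -0.0, -1.0]]
force: [0.4, 0.3, -0.2]
finger_gap: 0.883
```

>>> {"fn": "move_arm", "kwargs": {"plan": [[[0,0,-0.15,0,0,0],[0,0,-0.35,0,0,0],[0,0,-0.6,0,0,0],[0,0,-0.6,0,0,0],[0,0,-0.6,0,0,0]]]}}

```text
time: 22.8
tool_pos: [568.9, 3.8, 166.1]
ee_rot: [[0.998, -0.069, 0.002], [-0.069, -0.998, -0.0], [0.002, -0.0, -1.0]]
force: [0.1, 0.3, 0.1]
finger_gap: 0.949
```

```bash
cat >> h.py <<'E'
T0=np.array([568.6,-6]);A0=-.068
R0=np.array([[np.cos(A0),-np.sin(A0)],[np.sin(A0),np.cos(A0)]])
def loc(p): p=np.array(p,float); return np.r_[(p[:2]-T0)@R0,p[2:]]
def wor(p): p=np.array(p,float); return np.r_[R0@p[:2]+T0,p[2:]]
E
python3 - <<'E'
from h import *
grab("scene","s6"); jars("s6",56,64); jars("s6",84,92)
print("pin",loc(ray("w2",338,166,80)), loc(ray("scene0",338.3,270.3,80)))
print("now",loc(get_obs()["tool_pos"]))
for n in("s6","w2","scene0"):
    P,_=cloud(n); L=(P[...,:2]-T0)@R0; m=(P[...,2]>74)&(P[...,2]<83)&(L[...,0]>70)&(L[...,0]<270)&(L[...,1]>180)&(L[...,1]<250)
    l=cv2.fitLine(L[m].astype(np.float32),cv2.DIST_HUBER,0,.01,.01).ravel(); print(n,m.sum(),l, "theta",np.arctan2(abs(l[0]),-l[1]*np.sign(l[0])),"y at x=45",l[3]+(45-l[2])*l[1]/l[0])
E
```

```text
s6 230 [281. 217.] [571.1   4.9] 29.4 89.0
s6 301 [333. 253.] [585.1 192. ] 29.0 88.9
pin [ 38.83043745 239.44597481  80.        ] [ 35.3627379  238.83189306  80.        ]
now [ -0.7554956    9.78799425 165.17378767]
s6 339 [ 9.9016017e-01 -1.3993888e-01  1.7530865e+02  2.2149142e+02] theta 1.4303967 y at x=45 239.90788
w2 2715 [ 9.8971564e-01 -1.4304876e-01  1.2884833e+02  2.2754892e+02] theta 1.4272552 y at x=45 239.66795
scene0 332 [ 9.9004400e-01 -1.4075841e-01  1.7261389e+02  2.2146748e+02] theta 1.429569 y at x=45 239.61084
```

```bash
python3 - <<'E'
from h import *
pin=np.array([39,240.2])
th=[1.43,1.3,1.17,1.04,.91,.78,.65,.52,.39,.26,.16,.08,0.04,0,-.02]
prev=np.array([232,252.]);print((prev-loc(get_obs()["tool_pos"])[:2])/150)
for t in th:
    u=np.array([np.sin(t),-np.cos(t)]);n=np.array([np.cos(t),np.sin(t)])
    p=pin+190*u+n*(5+12*abs(n[0])+10*abs(n[1])); print(t,p.round(1),((p-prev)*[1,-1]/150).round(3)); prev=p
E
```

```text
[1.5517033 1.6147467]
1.43 [229.4 230. ] [-0.017  0.147]
1.3 [226.8 206.6] [-0.017  0.156]
1.17 [221.3 183.5] [-0.037  0.154]
1.04 [212.8 161. ] [-0.057  0.15 ]
0.91 [201.4 139.6] [-0.076  0.143]
0.78 [187.2 119.6] [-0.095  0.133]
0.65 [170.4 101.4] [-0.112  0.121]
0.52 [151.1  85.4] [-0.129  0.106]
0.39 [129.6  72. ] [-0.143  0.089]
0.26 [106.4  61.5] [-0.155  0.07 ]
0.16 [87.5 55.6] [-0.126  0.04 ]
0.08 [71.9 52.2] [-0.104  0.022]
0.04 [64. 51.] [-0.053  0.008]
0 [56.  50.2] [-0.053  0.006]
-0.02 [52.4 49.9] [-0.024  0.002]
```

>>> {"fn": "move_arm", "kwargs": {"plan": [[[0.2,-0.2,0,0,0,0],[0.4,-0.4,0,0,0,0],[0.6,-0.6,0,0,0,0],[0.78,-0.81,0,0,0,0],[0.78,-0.81,0,0,0,0]]], "fingers": -1}}

```text
time: 23.35
tool_pos: [695.6, 120.1, 163.0]
ee_rot: [[0.998, -0.066, -0.001], [-0.066, -0.998, 0.001], [-0.001, -0.0, -1.0]]
force: [-0.2, -0.1, -0.1]
finger_gap: 0.589
```

>>> {"fn": "move_arm", "kwargs": {"plan": [[[0.2,-0.2,0,0,0,0],[0.4,-0.4,0,0,0,0],[0.6,-0.6,0,0,0,0],[0.77,-0.8,0,0,0,0],[0.77,-0.8,0,0,0,0]]]}}

```text
time: 23.85
tool_pos: [818.3, 231.6, 161.8]
ee_rot: [[0.998, -0.067, -0.002], [-0.067, -0.998, 0.0], [-0.002, 0.0, -1.0]]
force: [-0.3, -0.9, -0.4]
finger_gap: 0.168
```

>>> {"fn": "move_arm", "kwargs": {"plan": [[[0,0,0,0,0,0],[0,0,0,0,0,0],[0,0,0,0,0,0]]]}}

```text
time: 24.15
tool_pos: [817.0, 227.5, 166.0]
ee_rot: [[0.998, -0.07, 0.0], [-0.07, -0.998, -0.0], [0.0, 0.0, -1.0]]
force: [0.3, -0.2, 0.2]
finger_gap: 0.005
```

```bash
python3 - <<'E'
from h import *
o=get_obs();print(loc(o["tool_pos"]),o["finger_gap"],calls(wor([232,252,76]),A0))
E
```

```text
[231.93878896 249.84313463 165.95132512] 0.004775041319092266 (array([ 0.   , -0.014,  0.6  ]), array([ 0.    , -0.0001, -0.0006]))
```

>>> {"fn": "move_arm", "kwargs": {"plan": [[[0,-0.01,0.2,0,0,0],[0,-0.01,0.4,0,0,0],[0,-0.01,0.6,0,0,0],[0,-0.01,0.6,0,0,0],[0,-0.01,0.6,0,0,0]]]}}

```text
time: 24.65
tool_pos: [817.7, 229.6, 76.7]
ee_rot: [[0.998, -0.069, 0.001], [-0.069, -0.998, 0.0], [0.001, -0.0, -1.0]]
force: [0.7, 0.8, 0.6]
finger_gap: 0.01
```

>>> {"fn": "move_arm", "kwargs": {"plan": [[[-0.017,0.143,0,0,0,0],[-0.025,0.221,0,0,0,0],[-0.034,0.299,0,0,0,0],[-0.052,0.376,0,0,0,0],[-0.071,0.453,0,0,0,0]]]}}

```text
time: 25.15
tool_pos: [802.1, 162.3, 76.3]
ee_rot: [[0.998, -0.069, 0.001], [-0.069, -0.998, 0.0], [0.001, -0.0, -1.0]]
force: [-0.6, -0.6, -0.6]
finger_gap: 0.005
```

>>> {"fn": "move_arm", "kwargs": {"plan": [[[-0.028,0.075,0,0,0,0],[-0.057,0.15,0,0,0,0],[-0.095,0.222,0,0,0,0],[-0.133,0.293,0,0,0,0]]]}}

```text
time: 25.55
tool_pos: [778.7, 119.8, 75.6]
ee_rot: [[0.998, -0.069, 0.0], [-0.069, -0.998, 0.0], [0.0, -0.0, -1.0]]
force: [0.5, 0.5, 0.3]
finger_gap: 0.007
```

>>> {"fn": "move_arm", "kwargs": {"plan": [[[-0.048,0.067,0,0,0,0],[-0.095,0.133,0,0,0,0],[-0.151,0.194,0,0,0,0],[-0.207,0.254,0,0,0,0]]]}}

```text
time: 25.95
tool_pos: [745.0, 84.1, 75.7]
ee_rot: [[0.998, -0.069, 0.001], [-0.069, -0.998, 0.0], [0.001, -0.0, -1.0]]
force: [0.3, 0.2, -0.1]
finger_gap: 0.003
```

>>> {"fn": "move_arm", "kwargs": {"plan": [[[-0.065,0.053,0,0,0,0],[-0.129,0.106,0,0,0,0],[-0.2,0.15,0,0,0,0],[-0.272,0.195,0,0,0,0]]]}}

```text
time: 26.35
tool_pos: [702.2, 57.9, 75.7]
ee_rot: [[0.998, -0.069, 0.001], [-0.069, -0.998, 0.0], [0.001, -0.0, -1.0]]
force: [1.4, 0.7, -0.3]
finger_gap: 0.006
```

>>> {"fn": "move_arm", "kwargs": {"plan": [[[-0.078,0.035,0,0,0,0],[-0.155,0.07,0,0,0,0],[-0.218,0.09,0,0,0,0],[-0.281,0.11,0,0,0,0]]]}}

```text
time: 26.75
tool_pos: [659.2, 44.6, 75.7]
ee_rot: [[0.998, -0.069, 0.001], [-0.069, -0.998, 0.0], [0.001, -0.0, -1.0]]
force: [1.0, 0.3, 0.3]
finger_gap: 0.008
```

>>> {"fn": "move_arm", "kwargs": {"plan": [[[-0.05,0.011,0,0,0,0],[-0.1,0.022,0,0,0,0],[-0.1,0.022,0,0,0,0],[-0.1,0.022,0,0,0,0]]]}}

```text
time: 27.15
tool_pos: [644.8, 42.7, 75.7]
ee_rot: [[0.998, -0.069, 0.001], [-0.069, -0.998, 0.0], [0.001, -0.0, -1.0]]
force: [1.0, -0.7, 0.6]
finger_gap: 0.005
```

```bash
cat >> h.py <<'E'
def keeper(n):
    P,_=cloud(n); L=(P[...,:2]-T0)@R0; Z=P[...,2]
    m=(Z>74)&(Z<83)&(L[...,0]>25)&(L[...,0]<90)&(L[...,1]>-18)&(L[...,1]<225)
    if m.sum()<30: print(n,"few"); return
    l=cv2.fitLine(L[m].astype(np.float32),cv2.DIST_HUBER,0,.01,.01).ravel(); l=l*np.sign(l[1]); print(n,m.sum(),"theta",-l[0]/l[1]*1, "x at y=105",l[2]+(105-l[3])*l[0]/l[1],"x at y=-10",l[2]+(-10-l[3])*l[0]/l[1])
E
python3 - <<'E'
from h import *
print(loc(get_obs()["tool_pos"]),get_obs()["force"]); grab("scene","s7"); keeper("s7")
E
```

```text
[72.70875518 53.71557835 75.67578531] [ 1.03950899 -0.74063743  0.60750637]
s7 318 theta 0.109932035 x at y=105 -76.40048 x at y=-10 -63.758293
```

View pics/s7.png

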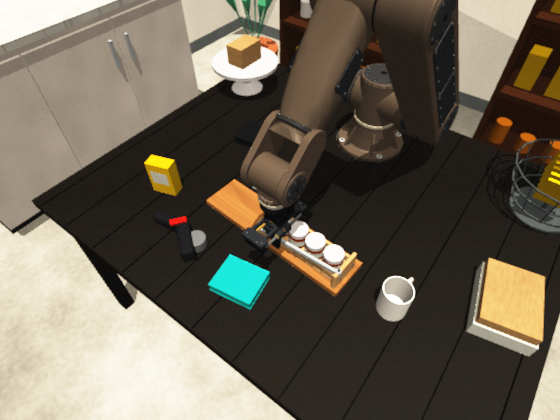

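The bar has swung almost shut, lying in front of the jars at about (315,262). I'll push the rest in small steps.

>>> {"fn": "move_arm", "kwargs": {"plan": [[[-0.03,0.006,0,0,0,0],[-0.06,0.012,0,0,0,0],[-0.08,0.015,0,0,0,0],[-0.1,0.018,0,0,0,0]]]}}

```text
time: 27.6
tool_pos: [629.9, 41.0, 75.7]
ee_rot: [[0.998, -0.069, 0.003], [-0.069, -0.998, 0.0], [0.002, -0.0, -1.0]]
force: [5.7, 2.1, -1.6]
finger_gap: 0.003
```

>>> {"fn": "move_arm", "kwargs": {"plan": [[[-0.015,0,0,0,0,0],[-0.025,0,0,0,0,0],[-0.035,0,0,0,0,0],[-0.035,0,0,0,0,0]]]}}

```text
time: 28.0
tool_pos: [623.7, 41.3, 75.5]
ee_rot: [[0.998, -0.069, -0.001], [-0.069, -0.998, 0.0], [-0.001, -0.0, -1.0]]
force: [-0.2, -0.5, -0.2]
finger_gap: 0.006
```

```bash
sed -i 's/l=l\*np.sign(l\[1\]); //' h.py; python3 - <<'E'
from h import *
print(loc(get_obs()["tool_pos"]),get_obs()["force"]); grab("scene","s8"); keeper("s8")
E
```

```text
[51.71816439 50.94005858 75.54562354] [-0.22863968 -0.51704446 -0.20467519]
s8 303 theta 0.017261863 x at y=105 41.137554 x at y=-10 43.12267
```

>>> {"fn": "move_arm", "kwargs": {"plan": [[[-0.012,0,0,0,0,0],[-0.022,0,0,0,0,0],[-0.032,0,0,0,0,0],[-0.032,0,0,0,0,0]]]}}

```text
time: 28.45
tool_pos: [622.0, 41.4, 75.9]
ee_rot: [[0.998, -0.069, 0.007], [-0.069, -0.998, -0.0], [0.007, -0.0, -1.0]]
force: [14.6, 0.5, -7.6]
finger_gap: 0.005
```

>>> {"fn": "move_arm", "kwargs": {"plan": [[[0.15,0,0,0,0,0],[0.25,0,0,0,0,0],[0.25,0,-0.3,0,0,0],[0.25,0,-0.6,0,0,0],[0.25,0,-0.9,0,0,0]]]}}

```text
time: 28.95
tool_pos: [656.2, 39.0, 211.8]
ee_rot: [[0.998, -0.069, -0.001], [-0.069, -0.998, 0.0], [-0.001, -0.0, -1.0]]
force: [0.1, 0.1, -0.3]
finger_gap: 0.004
```

>>> {"fn": "move_arm", "kwargs": {"plan": [[[-0.2,0.2,0,0,0,0],[-0.4,0.4,0,0,0,0],[-0.6,0.65,0,0,0,0],[-0.75,0.9,0,0,0,0],[-0.75,0.9,0,0,0,0]]], "fingers": 1}}

```text
time: 29.45
tool_pos: [532.6, -90.7, 210.8]
ee_rot: [[0.997, -0.072, -0.001], [-0.072, -0.997, -0.0], [-0.001, 0.0, -1.0]]
force: [0.5, 0.1, 0.5]
finger_gap: 0.369
```

>>> {"fn": "move_arm", "kwargs": {"plan": [[[-0.2,0.2,0,0,0,0],[-0.4,0.4,0,0,0,0],[-0.6,0.55,0,0,0,0],[-0.7,0.6,0,0,0,0],[-0.7,0.6,0,0,0,0]]]}}

```text
time: 29.95
tool_pos: [423.4, -170.7, 210.7]
ee_rot: [[0.997, -0.071, 0.0], [-0.071, -0.997, 0.0], [0.0, -0.0, -1.0]]
force: [0.3, -0.4, -0.6]
finger_gap: 0.787
```

>>> {"fn": "move_arm", "kwargs": {"plan": [[[0,0,0,0,0,0],[0,0,0,0,0,0],[0,0,0,0,0,0],[0,0,0,0,0,0]]]}}

```text
time: 30.35
tool_pos: [424.8, -170.0, 210.3]
ee_rot: [[0.998, -0.068, 0.0], [-0.068, -0.998, 0.0], [0.0, -0.0, -1.0]]
force: [0.2, 0.1, 0.7]
finger_gap: 0.996
```

```bash
python3 - <<'E'
from h import *
print(get_obs()["tool_pos"]); grab("scene","s9"); keeper("s9"); grab("wrist","w9"); keeper("w9"); jars("s9",84,92)
E
```

```text
[ 424.84751637 -170.01628042  210.29807922]
s9 372 theta 0.0016191774 x at y=105 39.485416 x at y=-10 39.671623
w9 few
s9 244 [281. 217.] [570.7   4.9] 29.1 89.0
s9 299 [333. 253.] [586.  192.7] 29.6 88.8
```

View pics/w9.png

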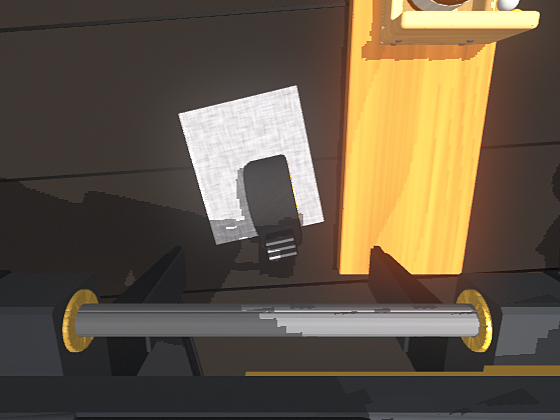

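The wrist view shows the tape on the grey book, with its top strip around (268,200) and the lock pad at (280,247). The nose points down the image, and the plank is to the right.

```bash
python3 - <<'E'
from h import *
P,im=cloud("w9"); Z=P[...,2]; X=P[...,0];Y=P[...,1]
b=fit([(55,65),(-55,65),(-55,-65),(55,-65)],[ray("w9",*p,30) for p in((297,87),(180,114),(216,243),(324,220))]); print("book",b[0],b[1],b[2].round(1).tolist())
v,u=np.mgrid[:420,:560]
m=(u>230)&(u<310)&(v>140)&(v<270)&(Z>84)&(Z<97)
r=cv2.minAreaRect(P[m][:,:2].astype(np.float32)); print("top",m.sum(),r, Z[m].max())
m=(u>230)&(u<310)&(v>140)&(v<275)&(Z>97)&(Z<108)
r=cv2.minAreaRect(P[m][:,:2].astype(np.float32)); print("lock",m.sum(),r,Z[m].mean() if m.sum() else 0)
m=(u>230)&(u<310)&(v>140)&(v<275)&(Z>36)&(Z<108)
r=cv2.minAreaRect(P[m][:,:2].astype(np.float32)); print("all",m.sum(),r)
# plank end, carrier end
L=(P[...,:2]-T0)@R0
m=(abs(Z-20)<3)&(abs(L[...,0])<60)&(u>330); q=L[m]; print("plank y", np.percentile(q[:,1],[0,.5,1,99]), np.percentile(q[:,0],[1,99]))
for x in(-40,-20,0,20,40):
    k=abs(q[:,0]-x)<6; print(x,q[k,1].min().round(1))
m=(abs(Z-82)<2)&(abs(L[...,0])<60)&(u>330); q=L[m]; print("endboard", np.percentile(q[:,1],[0,1,99]),np.percentile(q[:,0],[1,99]))
E
```

```text
book [ 405.57437859 -143.59672841] 0.1508738478828736 [[0.4, 1.5], [-0.6, 0.9], [0.4, -1.1], [-0.1, -1.3]]
top 2909 ((422.3602600097656, -172.13705444335938), (38.27545928955078, 65.25293731689453), 8.64014720916748) 96.97357808149536
lock 722 ((426.12969970703125, -197.44534301757812), (24.006851196289062, 20.095787048339844), 9.235662460327148) 101.13075371274746
all 4509 ((422.2060546875, -169.83261108398438), (38.55571365356445, 75.94791412353516), 8.815247535705566)
plank y [-262.10792002 -259.3057902  -257.19244351  -11.87002883] [-59.03216848  58.7753259 ]
-40 -261.6
-20 -238.4
0 -256.5
20 -261.6
40 -261.8
endboard [-38.33354499 -37.70363131 -26.50542191] [-41.31718984  55.03672165]
```

```bash
python3 - <<'E'
from h import *
print(calls([422.2,-169.8,110],.152))
E
```

```text
(array([-0.016, -0.001,  0.669]), array([-0.0001, -0.0001, -0.0701]))
```

>>> {"fn": "move_arm", "kwargs": {"plan": [[[-0.016,0,0.2,0,0,-0.03],[-0.016,0,0.4,0,0,-0.07],[-0.016,0,0.6,0,0,-0.07],[-0.016,0,0.67,0,0,-0.07],[-0.016,0,0.67,0,0,-0.07]]]}}

```text
time: 30.95
tool_pos: [421.7, -170.1, 109.1]
ee_rot: [[0.989, 0.15, -0.002], [0.15, -0.989, 0.001], [-0.002, -0.002, -1.0]]
force: [0.6, 0.1, 0.4]
finger_gap: 0.997
```

>>> {"fn": "move_arm", "kwargs": {"plan": [[[0,0,0.1,0,0,0],[0,0,0.2,0,0,0],[0,0,0.3,0,0,0],[0,0,0.32,0,0,0],[0,0,0.32,0,0,0]]]}}

```text
time: 31.45
tool_pos: [422.4, -170.5, 62.6]
ee_rot: [[0.989, 0.15, 0.001], [0.15, -0.989, -0.0], [0.001, 0.0, -1.0]]
force: [0.0, -0.2, 0.1]
finger_gap: 1.002
```

```bash
python3 - <<'E'
from h import *
print(get_obs()["force"],calls([422.2,-169.8,61],.152))
E
```

```text
[ 0.04229618 -0.20955989  0.09442112] (array([-0.001, -0.005,  0.011]), array([ 0.0001, -0.0003, -0.0003]))
```

>>> {"fn": "move_arm", "kwargs": {"plan": [[[0,-0.004,0.01,0,0,0],[0,-0.004,0.01,0,0,0],[0,-0.004,0.01,0,0,0],[0,-0.004,0.01,0,0,0],[0,-0.004,0.01,0,0,0]]], "fingers": -1}}

```text
time: 31.95
tool_pos: [422.0, -169.7, 60.6]
ee_rot: [[0.989, 0.151, 0.001], [0.151, -0.989, -0.0], [0.001, 0.0, -1.0]]
force: [-0.7, -0.8, 0.3]
finger_gap: 0.635
```

>>> {"fn": "move_arm", "kwargs": {"plan": [[[0,0,0,0,0,0],[0,0,0,0,0,0],[0,0,0,0,0,0],[0,0,0,0,0,0],[0,0,0,0,0,0]]]}}

```text
time: 32.45
tool_pos: [422.0, -169.7, 60.4]
ee_rot: [[0.989, 0.15, 0.001], [0.15, -0.989, 0.0], [0.001, 0.0, -1.0]]
force: [1.3, 0.4, 0.1]
finger_gap: 0.395
```

>>> {"fn": "move_arm", "kwargs": {"plan": [[[0,0,-0.08,0,0,0],[0,0,-0.16,0,0,0],[0,0,-0.24,0,0,0],[0,0,-0.24,0,0,0],[0,0,-0.24,0,0,0]]]}}

```text
time: 32.95
tool_pos: [421.6, -169.5, 96.0]
ee_rot: [[0.989, 0.15, 0.0], [0.15, -0.989, 0.0], [0.0, -0.0, -1.0]]
force: [-0.7, 0.4, -6.2]
finger_gap: 0.399
```

```bash
python3 - <<'E'
from h import *
o=get_obs();print(o["force"],o["finger_gap"],calls(wor([0,-223.7,97]),A0))
E
```

```text
[-0.69947597  0.39412869 -6.24904618] 0.39929433784706 (array([ 0.809,  0.525, -0.007]), array([-0.0001, -0.    ,  0.0697]))
```

>>> {"fn": "move_arm", "kwargs": {"plan": [[[0.15,0.1,0,0,0,0.02],[0.35,0.23,0,0,0,0.04],[0.55,0.36,0,0,0,0.055],[0.75,0.49,0,0,0,0.07],[0.809,0.525,0,0,0,0.07]]]}}

```text
time: 33.45
tool_pos: [556.0, -230.5, 95.1]
ee_rot: [[0.998, -0.07, 0.001], [-0.07, -0.998, -0.0], [0.001, 0.0, -1.0]]
force: [-0.2, 0.7, -5.6]
finger_gap: 0.4
```

>>> {"fn": "move_arm", "kwargs": {"plan": [[[0,0,0,0,0,0],[0,0,0,0,0,0],[0,0,0,0,0,0]]]}}

```text
time: 33.75
tool_pos: [552.6, -228.7, 96.0]
ee_rot: [[0.998, -0.069, -0.001], [-0.069, -0.998, 0.001], [-0.001, -0.001, -1.0]]
force: [0.2, -0.8, -6.7]
finger_gap: 0.401
```

```bash
python3 - <<'E'
from h import *
o=get_obs();print(o["force"],o["finger_gap"],calls(wor([0,-223.7,60]),A0))
grab("wrist","w10")
P,im=cloud("w10"); Z=P[...,2]; L=(P[...,:2]-T0)@R0; v,u=np.mgrid[:420,:560]
m=(u>200)&(u<360)&(v>100)&(v<330)&(Z>132)&(Z<142); 
if m.sum(): print("lock",cv2.minAreaRect(L[m].astype(np.float32)),Z[m].mean())
m=(u>200)&(u<360)&(v>100)&(v<330)&(Z>75)&(Z<142); print("all",cv2.minAreaRect(L[m].astype(np.float32)))
m=(abs(Z-20)<3)&(abs(L[...,0])<60); q=L[m]
for x in(-50,-40,40,50):
    k=abs(q[:,0]-x)<6; print(x,k.sum() and q[k,1].min().round(1))
m=(abs(Z-82)<2)&(abs(L[...,0])<60); q=L[m]; print("endboard", np.percentile(q[:,1],[0,1,99]) if len(q) else 0)
d=grab("side","d10",(220,170,380,310),4)
E
```

```text
[ 0.15939378 -0.78304841 -6.74402177] 0.40053768821349156 (array([0.006, 0.003, 0.24 ]), array([-0.0003,  0.0003, -0.0002]))
lock ((-0.7575016021728516, -214.44305419921875), (54.634361267089844, 4.921053886413574), 0.03511695936322212) 135.8416843480836
all ((-0.6912441253662109, -202.62298583984375), (34.6226806640625, 57.59298324584961), 89.81732177734375)
-50 -261.2
-40 -252.7
40 -255.5
50 -261.0
endboard [-186.95466996 -186.88035142 -185.43638684]
```

View pics/d10.png

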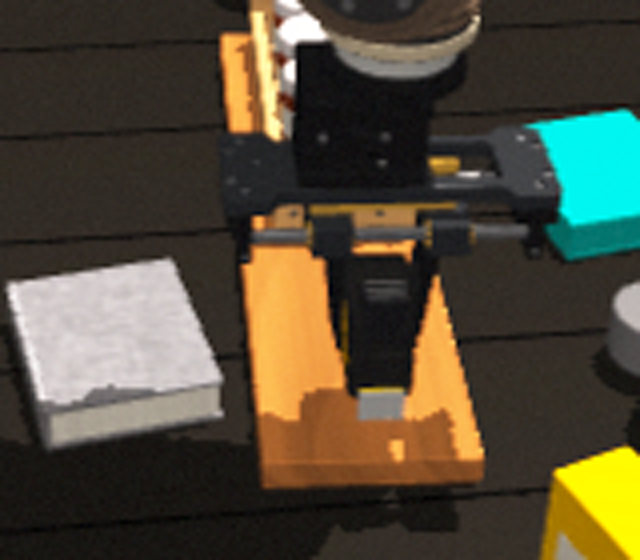

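The side view shows the tape upright above the plank's free end, with the hook plate at (380,403) pointing past the end.

>>> {"fn": "move_arm", "kwargs": {"plan": [[[0.006,0.003,0.08,0,0,0],[0.006,0.003,0.16,0,0,0],[0.006,0.003,0.22,0,0,0],[0.006,0.003,0.24,0,0,0],[0.006,0.003,0.24,0,0,0]]]}}

```text
time: 34.35
tool_pos: [554.3, -229.7, 59.7]
ee_rot: [[0.998, -0.069, -0.001], [-0.069, -0.998, 0.001], [-0.001, -0.001, -1.0]]
force: [-0.7, 0.4, -6.3]
finger_gap: 0.401
```

>>> {"fn": "move_arm", "kwargs": {"plan": [[[0,0,0.01,0,0,0],[0,0,0.02,0,0,0],[0,0,0.04,0,0,0],[0,0,0.055,0,0,0],[0,0,0.055,0,0,0]]]}}

```text
time: 34.85
tool_pos: [554.5, -229.7, 52.0]
ee_rot: [[0.998, -0.069, 0.0], [-0.069, -0.998, 0.0], [0.0, -0.0, -1.0]]
force: [0.1, -0.1, -6.5]
finger_gap: 0.396
```

```bash
python3 - <<'E'
from h import *
o=get_obs();print(o["force"],o["finger_gap"],loc(o["tool_pos"]))
E
```

```text
[ 0.07262053 -0.13615004 -6.52113751] 0.39606384627522406 [   1.09875809 -224.16429359   51.9590963 ]
```

>>> {"fn": "move_arm", "kwargs": {"plan": [[[0,0,0.004,0,0,0],[0,0,0.009,0,0,0],[0,0,0.009,0,0,0]]]}}

```text
time: 35.15
tool_pos: [554.6, -229.8, 50.9]
ee_rot: [[0.998, -0.069, 0.001], [-0.069, -0.998, 0.0], [0.001, -0.0, -1.0]]
force: [-0.2, 0.7, -5.6]
finger_gap: 0.4
```

>>> {"fn": "move_arm", "kwargs": {"plan": [[[0,-0.02,0,0,0,0],[0,-0.05,0,0,0,0],[0,-0.1,0,0,0,0],[0,-0.15,0,0,0,0],[0,-0.2,0,0,0,0]]]}}

```text
time: 35.65
tool_pos: [556.8, -199.2, 51.0]
ee_rot: [[0.998, -0.069, 0.001], [-0.069, -0.998, -0.0], [0.001, 0.0, -1.0]]
force: [-1.0, -2.6, -6.3]
finger_gap: 0.4
```

```bash
python3 - <<'E'
from h import *
o=get_obs();print(o["force"],o["finger_gap"],loc(o["tool_pos"]))
grab("side","d11",(260,200,360,300),6)
E
```

```text
[-1.04030392 -2.64065014 -6.2819243 ] 0.39956789044489105 [   1.32272442 -193.51508523   50.98482559]
```

View pics/d11.png

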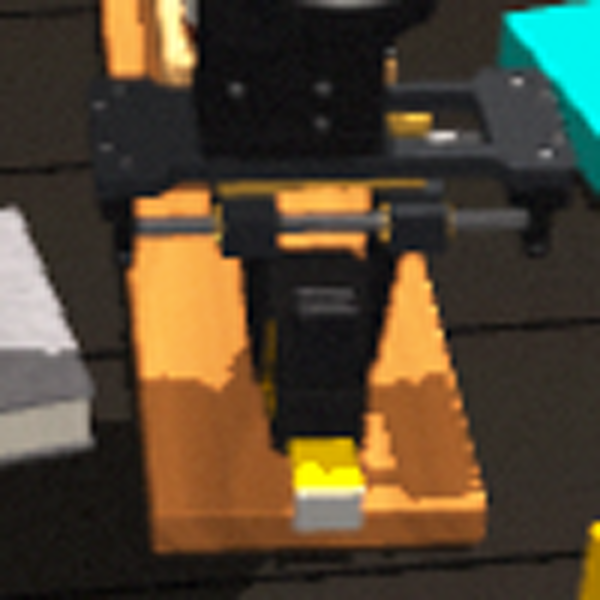

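The hook at (328,508) sits over the plank end and the yellow blade is paying out. I'll keep drawing back.

>>> {"fn": "move_arm", "kwargs": {"plan": [[[0,-0.08,0,0,0,0],[0,-0.16,0,0,0,0],[0,-0.24,0,0,0,0],[0,-0.32,0,0,0,0],[0,-0.4,0,0,0,0]]]}}

```text
time: 36.2
tool_pos: [560.9, -138.9, 51.0]
ee_rot: [[0.998, -0.068, 0.001], [-0.068, -0.998, 0.0], [0.001, -0.0, -1.0]]
force: [1.5, -3.3, -5.7]
finger_gap: 0.398
```

>>> {"fn": "move_arm", "kwargs": {"plan": [[[0,-0.08,0,0,0,0],[0,-0.15,0,0,0,0],[0,-0.22,0,0,0,0],[0,-0.28,0,0,0,0],[0,-0.31,0,0,0,0]]]}}

```text
time: 36.7
tool_pos: [564.0, -92.6, 50.9]
ee_rot: [[0.998, -0.068, 0.0], [-0.068, -0.998, 0.0], [0.0, -0.0, -1.0]]
force: [-0.1, -4.1, -6.4]
finger_gap: 0.402
```

>>> {"fn": "move_arm", "kwargs": {"plan": [[[0,0,0,0,0,0],[0,0,0,0,0,0],[0,-0.01,0,0,0,0],[0,-0.02,0,0,0,0]]]}}

```text
time: 37.1
tool_pos: [564.2, -90.9, 50.9]
ee_rot: [[0.998, -0.069, 0.001], [-0.069, -0.998, 0.0], [0.001, -0.0, -1.0]]
force: [0.6, -2.5, -6.4]
finger_gap: 0.402
```

```bash
python3 - <<'E'
from h import *
o=get_obs();print(o["force"],o["finger_gap"],loc(o["tool_pos"]))
E
```

```text
[ 0.59999072 -2.45500049 -6.42613194] 0.4017522012978278 [  1.35036317 -85.03986253  50.87381756]
```

>>> {"fn": "move_arm", "kwargs": {"plan": [[[0,-0.01,0,0,0,0],[0,-0.02,0,0,0,0],[0,-0.03,0,0,0,0],[0,-0.036,0,0,0,0],[0,-0.042,0,0,0,0]]]}}

```text
time: 37.6
tool_pos: [564.6, -84.2, 50.9]
ee_rot: [[0.998, -0.069, 0.0], [-0.069, -0.998, 0.0], [0.0, -0.0, -1.0]]
force: [-0.4, -2.8, -6.7]
finger_gap: 0.4
```

>>> {"fn": "move_arm", "kwargs": {"plan": [[[0,-0.005,0,0,0,0],[0,-0.01,0,0,0,0],[0,-0.01,0,0,0,0]]]}}

```text
time: 37.9
tool_pos: [564.7, -82.7, 50.9]
ee_rot: [[0.998, -0.069, 0.0], [-0.069, -0.998, 0.0], [0.0, -0.0, -1.0]]
force: [-0.6, -2.1, -6.8]
finger_gap: 0.401
```

```bash
python3 - <<'E'
from h import *
o=get_obs();print(o["force"],o["finger_gap"],loc(o["tool_pos"]))
E
```

```text
[-0.64834363 -2.13982082 -6.78626884] 0.40104020717960126 [  1.31507791 -76.77279837  50.8950034 ]
```

>>> {"fn": "move_arm", "kwargs": {"plan": [[[0,-0.004,0,0,0,0],[0,-0.008,0,0,0,0],[0,-0.008,0,0,0,0]]]}}

```text
time: 38.2
tool_pos: [564.8, -81.6, 50.9]
ee_rot: [[0.998, -0.069, 0.0], [-0.069, -0.998, 0.0], [0.0, -0.0, -1.0]]
force: [-0.0, -2.8, -7.1]
finger_gap: 0.4
```

>>> {"fn": "move_arm", "kwargs": {"plan": [[[0,-0.004,0,0,0,0],[0,-0.008,0,0,0,0],[0,-0.008,0,0,0,0]]]}}

```text
time: 38.5
tool_pos: [564.9, -81.2, 51.0]
ee_rot: [[0.998, -0.068, 0.001], [-0.068, -0.998, -0.001], [0.001, 0.001, -1.0]]
force: [-1.3, -9.4, -6.8]
finger_gap: 0.397
```

>>> {"fn": "move_arm", "kwargs": {"plan": [[[0,0.003,0.003,0,0,0],[0,0.004,0.006,0,0,0],[0,0.004,0.008,0,0,0],[0,0.004,0.008,0,0,0]]]}}

```text
time: 38.9
tool_pos: [565.0, -81.3, 50.5]
ee_rot: [[0.998, -0.069, 0.001], [-0.069, -0.998, -0.0], [0.001, 0.0, -1.0]]
force: [-2.1, -5.5, 4.6]
finger_gap: 0.397
```

```bash
python3 - <<'E'
from h import *
o=get_obs();print(o["force"],o["finger_gap"],loc(o["tool_pos"]))
E
```

```text
[-2.05837577 -5.49735146  4.64805187] 0.3966862054337164 [  1.52449532 -75.35739139  50.47048139]
```

>>> {"fn": "move_arm", "kwargs": {"plan": [[[0,0,0,0,0,0],[0,0,0,0,0,0],[0,0,0,0,0,0],[0,0,0,0,0,0],[0,0,0,0,0,0]]], "fingers": 0.9}}

```text
time: 39.4
tool_pos: [564.9, -80.9, 49.7]
ee_rot: [[0.998, -0.069, 0.001], [-0.069, -0.998, 0.0], [0.001, -0.0, -1.0]]
force: [-0.4, 0.0, 0.0]
finger_gap: 0.762
```

>>> {"fn": "move_arm", "kwargs": {"plan": [[[0,0,-0.1,0,0,0],[0,0,-0.3,0,0,0],[0,0,-0.55,0,0,0],[0,0,-0.8,0,0,0],[0,0,-0.8,0,0,0]]]}}

```text
time: 39.9
tool_pos: [566.6, -81.4, 174.3]
ee_rot: [[0.998, -0.069, 0.008], [-0.069, -0.998, -0.002], [0.008, 0.001, -1.0]]
force: [-0.5, -0.5, -0.6]
finger_gap: 0.952
```

>>> {"fn": "move_arm", "kwargs": {"plan": [[[0,0,0,0,0,0],[0,0,0,0,0,0],[0,0,0,0,0,0],[0,0,0,0,0,0]]], "fingers": -1}}

```text
time: 40.3
tool_pos: [564.5, -81.0, 168.7]
ee_rot: [[0.998, -0.069, -0.001], [-0.069, -0.998, 0.001], [-0.001, -0.0, -1.0]]
force: [-0.9, 0.2, -0.6]
finger_gap: 0.668
```

```bash
cat >> h.py <<'E'
def tape(n,zl,zh):
    P,im=cloud(n); Z=P[...,2]; L=(P[...,:2]-T0)@R0
    for nm,a,b in(("lock",zl,zh),("upper",zl-22,zh)):
        m=(abs(L[...,0])<32)&(L[...,1]>-135)&(L[...,1]<-39)&(Z>a)&(Z<b)
        if m.sum()>20: print(n,nm,m.sum(),cv2.minAreaRect(L[m].astype(np.float32)),Z[m].mean().round(1))
E
python3 - <<'E'
from h import *
o=get_obs();print(o["force"],o["finger_gap"],loc(o["tool_pos"]))
grab("wrist","w12"); grab("scene","s12")
for n in("w12","s12"): tape(n,87.5,95)
w=np.load("pics/w12.npz")["img"]; s=np.load("pics/s12.npz")["img"][140:300,180:380]
cv2.imwrite("pics/m12.png",np.hstack([cv2.resize(w,(400,300)),cv2.resize(s,(375,300),interpolation=cv2.INTER_CUBIC)]))
E
```

```text
[-0.93190576  0.20320016 -0.5874822 ] 0.6680564043364048 [  1.05519673 -75.11205842 168.72147764]
w12 lock 880 ((1.5789299011230469, -103.35602569580078), (19.873212814331055, 23.834571838378906), 89.97189331054688) 91.2
w12 upper 5089 ((1.4955615997314453, -76.87925720214844), (72.91893005371094, 38.622859954833984), 89.67059326171875) 81.3
s12 lock 49 ((6.177183151245117, -90.17454528808594), (48.19976043701172, 28.865554809570312), 88.16759490966797) 91.3
s12 upper 280 ((5.346207618713379, -79.29072570800781), (39.124732971191406, 69.15081024169922), 1.5315061807632446) 81.5
```

View pics/m12.png

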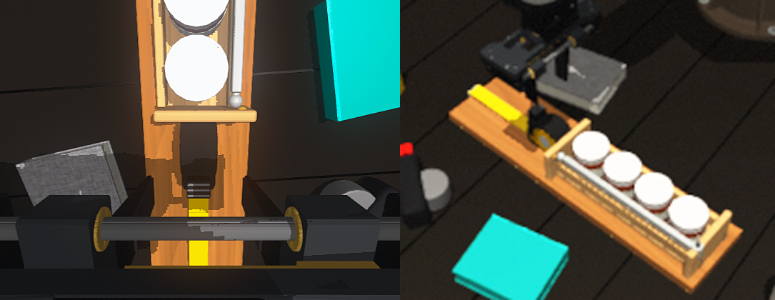

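Tape standing against the carrier, hooked, with the blade out along the plank. The lock pad is at local (1.6, −103.4, 91).

>>> {"fn": "move_arm", "kwargs": {"plan": [[[0.003,0.1,0,0,0,0],[0.003,0.19,0,0,0,0],[0.003,0.19,0.1,0,0,0],[0.003,0.19,0.25,0,0,0],[0.003,0.19,0.38,0,0,0]]]}}

```text
time: 40.9
tool_pos: [563.2, -110.9, 112.0]
ee_rot: [[0.998, -0.07, 0.001], [-0.07, -0.998, -0.0], [0.001, -0.0, -1.0]]
force: [-0.0, 0.8, 0.3]
finger_gap: 0.165
```

>>> {"fn": "move_arm", "kwargs": {"plan": [[[0,0,0,0,0,0],[0,0,0,0,0,0],[0,0,0,0,0,0],[0,0,0,0,0,0]]]}}

```text
time: 41.3
tool_pos: [563.7, -109.8, 113.7]
ee_rot: [[0.998, -0.069, 0.002], [-0.069, -0.998, -0.0], [0.002, 0.0, -1.0]]
force: [-0.1, -1.0, -0.1]
finger_gap: 0.002
```

```bash
python3 - <<'E'
from h import *
o=get_obs();print(o["force"],o["finger_gap"],loc(o["tool_pos"]))
E
```

```text
[-0.10111486 -1.04991615 -0.10788905] 0.002318398457915109 [   2.15313938 -103.92105436  113.71911721]
```

>>> {"fn": "move_arm", "kwargs": {"plan": [[[0,0,0.025,0,0,0],[0,0,0.05,0,0,0],[0,0,0.06,0,0,0],[0,0,0.07,0,0,0],[0,0,0.07,0,0,0]]]}}

```text
time: 41.8
tool_pos: [563.4, -109.5, 102.1]
ee_rot: [[0.998, -0.069, 0.001], [-0.069, -0.998, 0.0], [0.001, -0.0, -1.0]]
force: [1.3, 0.5, 1.0]
finger_gap: 0.007
```

>>> {"fn": "move_arm", "kwargs": {"plan": [[[0,0,0.01,0,0,0],[0,0,0.02,0,0,0],[0,0,0.03,0,0,0],[0,0,0.03,0,0,0]]]}}

```text
time: 42.2
tool_pos: [563.5, -109.6, 98.2]
ee_rot: [[0.998, -0.069, 0.001], [-0.069, -0.998, -0.0], [0.001, 0.0, -1.0]]
force: [-1.2, -1.1, 8.9]
finger_gap: 0.003
```

Continue until the force shows a hard stop.

>>> {"fn": "move_arm", "kwargs": {"plan": [[[0,0,0.006,0,0,0],[0,0,0.012,0,0,0],[0,0,0.012,0,0,0]]]}}

```text
time: 42.5
tool_pos: [563.8, -109.9, 97.9]
ee_rot: [[0.998, -0.069, 0.003], [-0.069, -0.998, -0.001], [0.003, 0.001, -1.0]]
force: [-4.9, -0.4, 24.3]
finger_gap: 0.007
```

>>> {"fn": "move_arm", "kwargs": {"plan": [[[0,0,0.003,0,0,0],[0,0,0.006,0,0,0],[0,0,0.006,0,0,0]]]}}

```text
time: 42.8
tool_pos: [564.0, -110.0, 97.8]
ee_rot: [[0.998, -0.069, 0.004], [-0.069, -0.998, -0.001], [0.004, 0.001, -1.0]]
force: [-7.6, -0.5, 32.7]
finger_gap: 0.007
```

>>> {"fn": "move_arm", "kwargs": {"plan": [[[0,0,-0.05,0,0,0],[0,0,-0.2,0,0,0],[0,0,-0.45,0,0,0],[0,0,-0.5,0,0,0],[0,0,-0.5,0,0,0]]]}}

```text
time: 43.3
tool_pos: [563.6, -109.5, 170.9]
ee_rot: [[0.998, -0.069, 0.002], [-0.069, -0.998, -0.0], [0.002, 0.0, -1.0]]
force: [-0.1, 0.4, 0.0]
finger_gap: 0.006
```

>>> {"fn": "move_arm", "kwargs": {"plan": [[[0,-0.1,0,0,0,0],[0,-0.185,0,0,0,0],[0,-0.185,0,0,0,0],[0,-0.185,0,0,0,0],[0,-0.185,0,0,0,0]]], "fingers": 1}}

```text
time: 43.8
tool_pos: [565.2, -81.8, 169.6]
ee_rot: [[0.998, -0.068, -0.0], [-0.068, -0.998, 0.0], [-0.0, -0.0, -1.0]]
force: [0.9, -0.4, -0.6]
finger_gap: 0.367
```

>>> {"fn": "move_arm", "kwargs": {"plan": [[[0,0,0,0,0,0],[0,0,0,0,0,0],[0,0,0,0,0,0],[0,0,0,0,0,0]]]}}

```text
time: 44.2
tool_pos: [565.2, -82.0, 170.0]
ee_rot: [[0.998, -0.069, 0.001], [-0.069, -0.998, 0.0], [0.001, -0.0, -1.0]]
force: [0.4, 0.1, -0.4]
finger_gap: 0.707
```

```bash
python3 - <<'E'
from h import *
o=get_obs();print(o["force"],o["finger_gap"],loc(o["tool_pos"]))
grab("wrist","w13"); tape("w13",80,95); tape("w13",87.5,95)
P,im=cloud("w13");L=(P[...,:2]-T0)@R0;Z=P[...,2]
m=(abs(L[...,0]-1.5)<8)&(abs(L[...,1]+103.5)<7)&(Z>60); print("lock z",np.percentile(Z[m],[10,50,90]))
d=grab("side","d13",(260,170,360,300),5)
print(calls(wor([1.5,-76.3,50.5]),A0))
E
```

```text
[ 0.35130061  0.11734131 -0.38184076] 0.7068531757741405 [  1.75371361 -76.05580074 170.02453608]
w13 lock 2946 ((1.573587417602539, -82.54097747802734), (37.614967346191406, 61.509422302246094), 0.6441556215286255) 83.1
w13 upper 5007 ((1.6911754608154297, -76.80364990234375), (38.27695846557617, 72.78224182128906), 0.07067019492387772) 79.6
w13 upper 4885 ((1.661956787109375, -76.86703491210938), (38.2303352355957, 72.80110168457031), 0.4879765212535858) 80.0
lock z [83.46539502 84.52162356 85.483852  ]
(array([-0.002,  0.002,  0.797]), array([-0.    , -0.0002, -0.0003]))
```

View pics/d13.png

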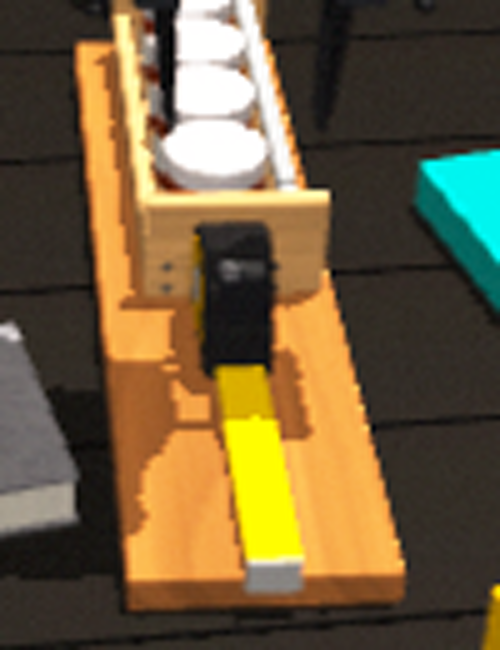

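The lock is flush (z 84.5 against 84 fully down), the hook is over the plank end at (273,575) and the case is against the carrier. Now regrasp.

>>> {"fn": "move_arm", "kwargs": {"plan": [[[0,0.002,0.2,0,0,0],[0,0.002,0.4,0,0,0],[0,0.002,0.6,0,0,0],[0,0.002,0.74,0,0,0],[0,0.002,0.79,0,0,0]]]}}

```text
time: 44.8
tool_pos: [564.5, -81.9, 49.6]
ee_rot: [[0.998, -0.069, -0.002], [-0.069, -0.998, 0.001], [-0.002, -0.001, -1.0]]
force: [-0.2, -0.4, 0.1]
finger_gap: 0.999
```

>>> {"fn": "move_arm", "kwargs": {"plan": [[[0,0,0,0,0,0],[0,0,0,0,0,0],[0,0,0,0,0,0],[0,0,0,0,0,0],[0,0,0,0,0,0]]], "fingers": -1}}

```text
time: 45.3
tool_pos: [565.5, -82.2, 52.2]
ee_rot: [[0.998, -0.069, 0.002], [-0.069, -0.998, -0.0], [0.002, 0.0, -1.0]]
force: [-0.0, 0.4, -0.9]
finger_gap: 0.632
```

>>> {"fn": "move_arm", "kwargs": {"plan": [[[0,0,0,0,0,0],[0,0,0,0,0,0],[0,0,0,0,0,0],[0,0,0,0,0,0],[0,0,0,0,0,0]]]}}

```text
time: 45.8
tool_pos: [565.1, -82.2, 51.6]
ee_rot: [[0.998, -0.069, 0.0], [-0.069, -0.998, 0.0], [0.0, -0.0, -1.0]]
force: [-1.1, -1.2, 2.3]
finger_gap: 0.397
```

>>> {"fn": "move_arm", "kwargs": {"plan": [[[0,0.01,0,0,0,0],[0,0.02,0,0,0,0],[0,0.028,0,0,0,0],[0,0.028,0,0,0,0]]]}}

```text
time: 46.2
tool_pos: [565.1, -85.9, 51.6]
ee_rot: [[0.998, -0.069, 0.001], [-0.069, -0.998, 0.001], [0.001, -0.001, -1.0]]
force: [0.4, 4.8, 1.4]
finger_gap: 0.402
```

>>> {"fn": "move_arm", "kwargs": {"plan": [[[0,0,-0.05,0,0,0],[0,0,-0.12,0,0,0],[0,0,-0.2,0,0,0],[0,0,-0.26,0,0,0],[0,0,-0.26,0,0,0]]]}}

```text
time: 46.7
tool_pos: [565.5, -86.5, 92.2]
ee_rot: [[0.998, -0.069, 0.003], [-0.069, -0.998, -0.001], [0.003, 0.0, -1.0]]
force: [0.3, 0.4, -5.9]
finger_gap: 0.394
```

```bash
python3 - <<'E'
from h import *
o=get_obs();print(o["force"],o["finger_gap"],loc(o["tool_pos"]),o["tool_pos"])
bx=np.array([405.6,-143.6]);a=.151
Rb=np.array([[np.cos(a),-np.sin(a)],[np.sin(a),np.cos(a)]])
t=bx+Rb@np.array([5,5]); print("target",t,calls([*t,90],.152))
E
```

```text
[ 0.33868417  0.43268556 -5.90969187] 0.3944670955871118 [  2.42394776 -80.56350601  92.22579069] [565.54424832 -86.54201639  92.22579069]
target [ 409.79097158 -137.90476013] (array([-1.012,  0.413,  0.012]), array([ 0.0002, -0.001 , -0.0703]))
```

>>> {"fn": "move_arm", "kwargs": {"plan": [[[-0.15,0.06,0,0,0,-0.01],[-0.35,0.14,0,0,0,-0.03],[-0.6,0.25,0,0,0,-0.05],[-0.85,0.35,0,0,0,-0.07],[-1,0.413,0,0,-0.001,-0.07]]]}}

```text
time: 47.2
tool_pos: [408.3, -137.8, 90.4]
ee_rot: [[0.988, 0.152, -0.004], [0.152, -0.988, 0.001], [-0.004, -0.001, -1.0]]
force: [0.8, -0.9, -6.1]
finger_gap: 0.399
```

>>> {"fn": "move_arm", "kwargs": {"plan": [[[0,0,0,0,0,0],[0,0,0,0,0,0],[0,0,0,0,0,0],[0,0,0,0,0,0]]]}}

```text
time: 47.6
tool_pos: [411.8, -137.7, 90.4]
ee_rot: [[0.988, 0.151, -0.002], [0.151, -0.989, -0.0], [-0.002, -0.0, -1.0]]
force: [0.3, 0.3, -6.3]
finger_gap: 0.401
```

```bash
python3 - <<'E'
from h import *
o=get_obs();print(o["force"],o["finger_gap"])
print(calls([409.8,-137.9,63],.152))
E
```

```text
[ 0.25571887  0.30058422 -6.28782269] 0.4011843197672177
(array([-0.013, -0.001,  0.183]), array([-0.    ,  0.0007, -0.0001]))
```

>>> {"fn": "move_arm", "kwargs": {"plan": [[[-0.01,0,0.05,0,0.0007,0],[-0.01,0,0.1,0,0.0007,0],[-0.01,0,0.15,0,0.0007,0],[-0.01,0,0.18,0,0.0007,0],[-0.01,0,0.18,0,0.0007,0]]]}}

```text
time: 48.1
tool_pos: [409.2, -137.9, 62.6]
ee_rot: [[0.989, 0.151, -0.002], [0.151, -0.989, 0.001], [-0.002, -0.001, -1.0]]
force: [0.5, -0.4, -5.5]
finger_gap: 0.401
```

>>> {"fn": "move_arm", "kwargs": {"plan": [[[0,0,0.004,0,0,0],[0,0,0.008,0,0,0],[0,0,0.008,0,0,0]]]}}

```text
time: 48.4
tool_pos: [409.6, -138.1, 62.4]
ee_rot: [[0.989, 0.151, -0.0], [0.151, -0.989, 0.0], [-0.0, -0.0, -1.0]]
force: [-0.9, 0.1, -6.5]
finger_gap: 0.399
```

>>> {"fn": "move_arm", "kwargs": {"plan": [[[0,0,0.003,0,0,0],[0,0,0.006,0,0,0],[0,0,0.006,0,0,0]]]}}

```text
time: 48.7
tool_pos: [409.5, -138.0, 61.5]
ee_rot: [[0.989, 0.151, -0.0], [0.151, -0.989, 0.0], [-0.0, -0.0, -1.0]]
force: [-1.1, 0.4, -0.4]
finger_gap: 0.395
```

Weight is on the book; release and lift.

>>> {"fn": "move_arm", "kwargs": {"plan": [[[0,0,0,0,0,0],[0,0,0,0,0,0],[0,0,0,0,0,0],[0,0,0,0,0,0],[0,0,0,0,0,0]]], "fingers": 0.9}}

```text
time: 49.2
tool_pos: [409.5, -138.1, 61.4]
ee_rot: [[0.989, 0.15, -0.0], [0.15, -0.989, 0.0], [-0.0, -0.0, -1.0]]
force: [0.1, -0.1, 0.1]
finger_gap: 0.762
```

>>> {"fn": "move_arm", "kwargs": {"plan": [[[0,0,-0.1,0,0,0],[0,0,-0.3,0,0,0],[0,0,-0.55,0,0,0],[0,0,-0.8,0,0,0],[0,0,-1,0,0,0]]]}}

```text
time: 49.7
tool_pos: [409.5, -138.0, 213.4]
ee_rot: [[0.989, 0.15, 0.001], [0.15, -0.989, -0.0], [0.001, 0.0, -1.0]]
force: [0.4, -0.3, -0.2]
finger_gap: 0.95
```

>>> {"fn": "move_arm", "kwargs": {"plan": [[[0,-0.3,-0.1,0,0,0],[0,-0.6,-0.2,0,0,0],[0,-0.8,-0.3,0,0,0],[0,-0.8,-0.3,0,0,0],[0,-0.8,-0.3,0,0,0]]]}}

```text
time: 50.2
tool_pos: [391.5, -19.1, 256.6]
ee_rot: [[0.988, 0.152, 0.001], [0.152, -0.988, -0.0], [0.001, 0.0, -1.0]]
force: [0.9, 0.3, -0.4]
finger_gap: 0.95
```

```bash
python3 - <<'E'
from h import *
o=get_obs();print(o["force"],o["time"])
d=grab("side","d14"); grab("scene","s14"); keeper("s14"); jars("s14",84,92); jars("s14",56,64)
P,im=cloud("s14");Z=P[...,2];X=P[...,0];Y=P[...,1]
m=(abs(X-410)<45)&(abs(Y+138)<60)&(Z>78)&(Z<110); print(cv2.minAreaRect(P[m][:,:2].astype(np.float32)),Z[m].max())
s=np.load("pics/s14.npz")["img"][130:310,180:380]; q=d["img"][160:320,200:360]
cv2.imwrite("pics/m14.png",np.hstack([cv2.resize(q,(400,400)),cv2.resize(s,(400,400),interpolation=cv2.INTER_CUBIC)]))
E
```

```text
[ 0.919721    0.25368279 -0.42357515] 50.2
s14 374 theta 0.0039760843 x at y=105 39.439735 x at y=-10 39.896988
s14 293 [333. 253.] [585.2 192.2] 29.2 88.8
((413.34832763671875, -141.20751953125), (41.95927429199219, 74.35260772705078), 12.480595588684082) 98.96729195364253
```

View pics/m14.png

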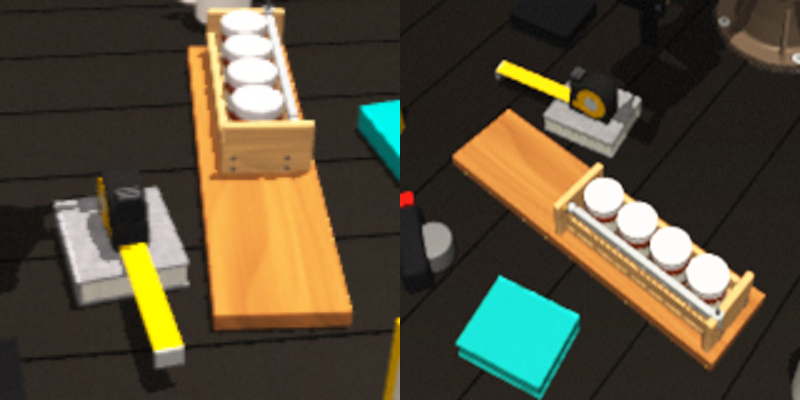

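Tape standing on the grey book with its blade out, four jars in the carrier, bar shut. Handing in.

```bash
python3 -c "
from h import *
print(order.job_done())"
```

```text
the job is handed in; nothing more can be done
None
```

I finished the whole task and handed it in at about 50 s of robot time; the hand-in gives no verdict.

- **Jars:** All four stand upright in the carrier. I measured the first three lids at 88 mm by the wrist camera and the fourth at 89 mm by the scene camera, both consistent with jars on the carrier floor. The third jar rubbed the front lip on the way in, with about 44 N at the wrist, but it seated.
- **Keeper bar:** It snapped into its catch: the push force rose to 5.7 N, dropped, then met a hard stop at 14.6 N. Later camera readings of its angle were 0.002 and 0.004 rad.
- **Tape measurement:** The tape hooked over the plank's free end, and I drew it back until the case touched the carrier. I pushed the lock to its stop while it was still hooked. The lock pad dropped from 91 mm to 84.5 mm (flush is 84 mm). About 143 mm of blade should be out; I calculated that from the positions rather than reading it directly.
- **Tape on the book:** It stands upright near the middle of the grey book with the blade out, and the arm is clear of everything. The last scene-camera fit put it about 5 mm from where I released it, which is within that camera's noise. I did not measure the lock again after the lift, but the blade still looked fully out.
- **Other objects:** I moved nothing near the labeller, carton or mug. I did not measure their positions at the end.

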